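# Load a sample vial into the reader's push-latch drawer

### The job

Load the sample vial into the reader: press the drawer's front inward until its touch latch lets go and the drawer springs out, stand the vial upright and fully down in the drawer's round seat and let go of it, then push the drawer home until the latch catches and it stays shut on its own. Feel for the latch's stop and be gentle: never push on the reader or its drawer with more than 20 N. Leave the jar, the amber bottle and the tube rack standing where they are.

Things in the scene. Friction and masses are not known exactly. Their poses are not given: they have to be found in the camera images.
- reader: White bench instrument, fixed, 260 mm deep (x), 210 wide (y). Deck of the front part 98 mm high; from 100 mm behind the front face the rear part rises to 152 mm behind a sloping grey panel. Origin: centre of its underside on the bench; +x points inward from the front face (at x = -130 mm, towards the robot) to the back, y left, z up; yaw up to 0.3 rad. Sample drawer in the middle of its front.
- drawer (a joint): How far the sample drawer is out (m), along the reader's -x: 0 latched, 0.075 fully sprung out, negative when pressed in past the latched position. Push-push catch: press in to its stop and draw back; a shut drawer then springs out (half a second, following the finger), an open one settles at 0 and stays. Short of the stop nothing trips: it returns to where it was.
- front_face (a point): Centre of the outer face of the drawer's front, 55 mm above the bench, moves with the drawer. The front is a plain white block 80 mm wide, 26 thick, 13 to 89 mm above the bench, standing 18 mm proud of the reader's front face when latched, so fingers pressing it clear the housing. Best pressed with closed fingertips. Axes as the reader's: x is the pushing direction.
- latch (a point): The hidden latch, inside under the deck, fixed in the reader. Its stop, the same for opening and closing, lies 4 to 13 mm past the latched position, differs from reader to reader and can only be felt: up to it only the drawer's spring resists (1.6 N fully out, 4.5 N shut, up to 6 N near the stop), at it the force climbs about 17 N per mm. 10 to 14 N trips it; over 20 N is not allowed.
- seat (a point): Centre of the floor of the round vial seat in the drawer, 18 mm above the bench, 60 mm behind front_face; moves with the drawer. Hole 31 mm across, 18 deep, chamfered, in a grey block 56 by 62 mm, top 36 mm above the bench, open above. Hidden in the reader when shut; fully out it is 33 mm in front of the reader's front face and 34 mm behind the drawer front's inner side.
- vial: The sample vial, loose and upright on the bench, to the left or to the right in front of the reader: white plastic, round, 28 mm in diameter and 61 mm tall with a slightly narrower (26 mm) ribbed white screw cap on the upper 16 mm; 20 to 45 g. Origin: centre of its underside, z up along its axis.
- jar: Bystander: a squat white plastic jar with a white lid, 62 mm in diameter and 47 mm tall, on the other side from the vial. Origin: centre of its underside.
- amber_bottle: Bystander: a brown glass reagent bottle with a white cap, 72 mm in diameter and 155 mm tall, left of the reader. Origin: centre of its underside.
- tube_rack: Bystander: an orange plastic rack with capped tubes, 165 mm (x) by 75 mm (y), 97 mm high over the caps, right of the reader. Origin: centre of its underside.
There are look-alikes about, which are no part of the job. Of the things shaped like the vial, the white one is meant.

How it is judged:
On the way, in this order (a step that is already met when the one before it is completed fails the run):
1. the latch has let go and the drawer has sprung out (value of joint drawer above 0.06 m), for 0.2 s.
2. the vial stands upright, fully down in the seat of the open drawer, and is let go (horizontal distance between vial and seat below 0.0035 m and z of vial in the frame of seat below 0.0025 m and angle between vial's own z axis and vertical below 0.09 rad and value of joint drawer above 0.06 m and contact force between vial and the fingers below 0.05 N), for 0.2 s.
At the end, for the whole second after the job is handed in: The drawer is shut and held by its latch (joint within 3 mm of 0 and staying there), and the vial stands at rest in the drawer's seat: within 3.5 mm of its centre, its underside within 2.5 mm of the seat's floor, upright within 0.09 rad (value of joint drawer between -0.003 and 0.003 m and horizontal distance between vial and seat below 0.0035 m and z of vial in the frame of seat below 0.0025 m and angle between vial's own z axis and vertical below 0.09 rad and linear speed of vial below 0.02 m/s); the robot touches nothing.
It fails at once if the reader or its drawer is pushed with more than 20 N (contact force between reader and the fingers above 20 N or contact force between reader and the arm above 20 N).
It fails at once if the jar is shoved more than 30 mm or knocked over (distance of jar from where it was at the start of the episode above 0.03 m or angle between jar's own z axis and vertical above 0.35 rad).
It fails at once if the amber bottle is shoved more than 30 mm or knocked over (distance of amber_bottle from where it was at the start of the episode above 0.03 m or angle between amber_bottle's own z axis and vertical above 0.35 rad).
It fails at once if the tube rack is shoved more than 30 mm or knocked over (distance of tube_rack from where it was at the start of the episode above 0.03 m or angle between tube_rack's own z axis and vertical above 0.35 rad).
It also fails if it takes over 66 s, if anything falls off the work surface, if the arm or the gripper's body presses on something with over 40 N, if the wrist force passes 120 N, or if a joint passes its speed limit or range.

### The arm

A 6-joint arm with a two-finger parallel gripper is mounted at the origin on the work surface. World frame = base frame: x ahead of the robot, y to its left, z up, the work surface at z = 0. Lengths are in m, angles in rad, forces in N, time in s.
With the tool pointing down it reaches from about 0.275 to 0.875 m from the base axis. Payload 12.5 kg.
Tool frame: the origin (TCP) lies at the very end of the fingers, on their centre line; the grasp point (between the pads) lies 19 mm behind it; z points along the fingers, y is the line along which they close (so a half turn about z gives the same grasp; the last joint's range is limited). The gripper opens to 85 mm and grips with 20 to 120 N. Pads are 22 mm wide; open, the fingers measure 114 mm over their backs; the gripper's body (76 mm by 85 mm) begins 54 mm behind the grasp point. The pads swing forward as they close: fully open they stand 13 mm farther back than shut.
Start: joints at [-1.206, 0.351, 1.652, -0, 1.139, -0.085], TCP at [0.239, -0.495, 0.197] pointing down, gripper open.
Joint ranges: [-2.75, 2.75], [-0.79, 2.1], [0.01, 2.65], [-1.57, 4.71], [0.07, 3.14], [-2.87, 2.87]. Speed limits (rad/s): [2.22, 2.22, 2.79, 3.14, 3.14, 3.14].

### API

Orientations are given as a rotation vector (axis times angle).
In Python, from station import env gives the robot as it stands.
- The arm moves only by the shell command python3 -m pendant 'ROWS'. ROWS is JSON, a list of rows, each an object of numbers: "hand": the opening, from 0 (shut) to 1 (fully open); "tx", "ty", "tz": the shift along the world's x, y, z in m; "wx", "wy", "wz": the turn, a rotation vector about the world's x, y, z in degrees. In form: [{"hand": .., "tx": .., "ty": .., "tz": .., "wx": .., "wy": .., "wz": ..}, ...]. A call has 1 to 10 rows; each row shifts and turns the commanded pose from where the row before left it; what a row does not reach is not made up. A row lasts 1/10 s, in which the tool goes at most 50 mm and 8.59 degrees, less where a joint would pass 70% of its speed; a pose out of reach is approached as far as the arm can. A call is refused whole if a number of a shift passes 0.05 or a number of a turn 8.59, either way. A call with a gripper value outside its range is refused whole. The fingers move at their own pace and stop on an object; the grip force is fixed at half the most. Time passes only in rows, so rows that do not move let the fingers close. It gives the time, the measured TCP pose, the force, the opening and the grip force at its end, in the units of the state.
- env.read_state(): the state, without advancing time (a new reading comes with each control period).
- env.snapshot(name): name is "side" or "top" or "wrist"; returns a dict with "color" (400x640x3 uint8, red, green, blue), "fx", "fy", "cx", "cy" (pixels), "position" and "orientation" of the camera in the world. Camera axes: x right, y up, looking along -z (the intrinsics and any distortion apply to the point x, -y, -z); pixel columns grow to the right and rows downward; lengths in m; the calibration is good to about 2 mm. A picture is of the moment at which its call begins. There is no depth.
- env.sign_off(): hands the job in; it is judged then, once.
The state is a dict: "time": time; "joint_pos": joint angles; "qd": joint speeds; "effort": joint torques, N m; "tcp_pos": TCP position; "orientation": TCP orientation; "wrist_force": force on the tool from outside, world axes, zero at the start; "wrist_torque": the same for the moment, N m; "finger_gap": opening from 0.0 (shut) to 1.0 (fully open); "grip_force": force on a finger pad.
Only numpy, scipy, OpenCV 4.12 (cv2) and the standard library are available. Lean on these libraries where they do the work, as an engineer would, in place of code of your own. Each camera call takes 0.05 s, during which the arm holds its last target. There are 200 camera calls.

## Working session

There is one attempt and no reset: what is moved stays moved. The work goes in short steps, Python scripts to look and compute and a shell command to move; the robot and the scene stay as the last step left them, time stands still between calls to the robot, and variables do not carry over. Pictures are saved under pics/ and viewed, at most 10 in all, crops included, and the job is handed in when it is done.

```bash
mkdir -p pics; cat > h.py <<'E'
import numpy as np, cv2
from scipy.spatial.transform import Rotation as R
from station import env
def shot(n,f):
    s=env.snapshot(n); cv2.imwrite(f'pics/{f}.png',s['color'][...,::-1]); np.save(f'pics/{f}.npy',s,allow_pickle=True); return s
def load(f): return np.load(f'pics/{f}.npy',allow_pickle=True).item()
def rot(s):
    o=np.array(s['orientation'],float); return R.from_rotvec(o).as_matrix() if o.size==3 else (o if o.size==9 else R.from_quat(o).as_matrix())
def ray(s,u,v):
    d=np.array([(u-s['cx'])/s['fx'],-(v-s['cy'])/s['fy'],-1]); d=rot(s)@d; return np.array(s['position']),d/np.linalg.norm(d)
def plane(s,u,v,z):
    p,d=ray(s,u,v); return p+d*(z-p[2])/d[2]
def proj(s,P):
    c=rot(s).T@(np.array(P)-s['position']); return s['cx']-s['fx']*c[0]/c[2], s['cy']+s['fy']*c[1]/c[2]
E
python3 - <<'E'
from h import *
a=shot('top','t0');b=shot('side','s0')
for s in (a,b): print({k:v for k,v in s.items() if k!='color'})
print(env.read_state())
E
```

```text
{'fx': 379.6950036973835, 'fy': 379.6950036973835, 'cx': 330.0562289632568, 'cy': 198.7396848417043, 'position': array([0.39217018, 0.00877305, 0.96414799]), 'orientation': array([ 0.1156312 , -0.17124756, -1.59279604])}
{'fx': 482.60612677241903, 'fy': 482.60612677241903, 'cx': 310.8960308034176, 'cy': 203.31730516928855, 'position': array([0.07270217, 0.8184327 , 0.79292831]), 'orientation': array([ 0.34043136, -1.19779165, -2.38041415])}
{'time': 0.1, 'joint_pos': array([-1.20561096e+00,  3.51178143e-01,  1.65237898e+00,  7.98655446e-06,
        1.13908047e+00, -8.46277617e-02]), 'qd': array([-0.00057382, -0.00092982, -0.00106959, -0.00067596,  0.0013291 ,
       -0.00141757]), 'effort': array([-6.10271445e-05, -5.06828249e+01, -2.91877949e+01, -1.57117888e-04,
        2.65672716e-03,  4.87946886e-05]), 'tcp_pos': array([ 0.23902862, -0.49496837,  0.1962074 ]), 'orientation': array([-3.06146304e+00, -7.00387077e-01,  2.18145065e-04]), 'wrist_force': array([ 0.39059659, -0.35789233,  0.7543976 ]), 'wrist_torque': array([ 0.02882335, -0.00553841,  0.00234826]), 'grip_force': 0.0, 'finger_gap': 1.0002062004385945}
```

View pics/t0.png

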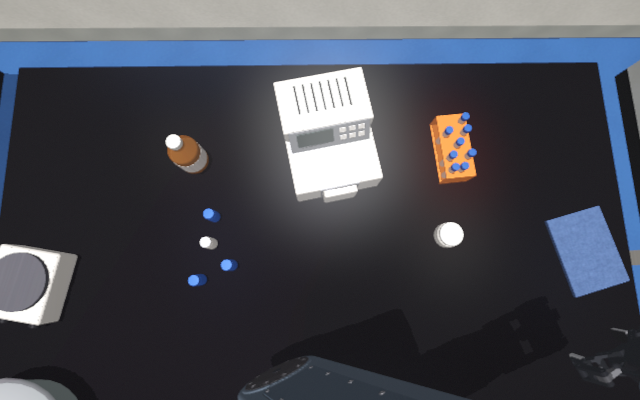

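View pics/s0.png

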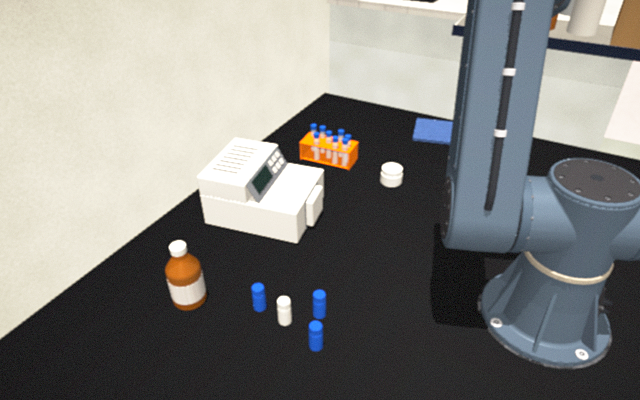

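The top view shows the white vial-shaped item at (208,243). The blue look-alikes are at (211,215), (228,265) and (197,281), and the white jar at (449,235) is squat. By the description I choose the white one at (208,243). The drawer front is at about (340,193). In the side view the vial is at (284,311).

```bash
python3 - <<'E'
from h import *
a=load('t0')['color'][...,::-1];b=load('s0')['color'][...,::-1]
c1=cv2.resize(a[195:295,175:245],None,fx=5,fy=5,interpolation=cv2.INTER_CUBIC)
c2=cv2.resize(a[140:210,285:385],None,fx=4,fy=4,interpolation=cv2.INTER_CUBIC)
c=np.zeros((580,760,3),np.uint8); c[:500,:350]=c1; c[:280,355:755]=c2
c3=cv2.resize(b[285:335,260:330],None,fx=5,fy=5,interpolation=cv2.INTER_CUBIC); c[290:540,355:705]=c3
cv2.imwrite('pics/c0.png',c)
for n in('t0','s0'):
    im=load(n)['color'].astype(int); m=((im.min(2)>95)&(im.max(2)-im.min(2)<40)).astype(np.uint8)
    _,_,st,ce=cv2.connectedComponentsWithStats(m)
    for s,q in zip(st[1:],ce[1:]):
        if 60<s[4]<20000: print(n,s,q.round(1))
E
```

```text
t0 [627  61  13  75 502] [635.2  88.6]
t0 [  273    66   111   138 11798] [330.1 134.4]
t0 [165 134  18  16 223] [173.5 141.6]
t0 [175 144  32  28 268] [196.4 162.2]
t0 [434 222  30  26 628] [448.4 234.4]
t0 [199 236  19  13 187] [207.9 242.3]
t0 [   0  244   77   82 4962] [ 32.9 283.1]
t0 [630 250  10  15 135] [635.  256.8]
t0 [611 369  11   9  64] [615.6 372.5]
t0 [  0 378  55  22 913] [ 21.9 390.2]
s0 [550 158  90  53 771] [593.3 196.1]
s0 [380 162  24  26 523] [391.1 174.3]
s0 [613 208  27  35 444] [630.2 230.3]
s0 [168 240  19  17 257] [177.4 247.6]
s0 [525 251  89  35 570] [565.4 272.6]
s0 [167 273  38  32 628] [187.9 292.1]
s0 [ 490  293  122   75 2826] [553.8 340.2]
s0 [276 295  16  31 412] [283.8 310. ]
```

View pics/c0.png

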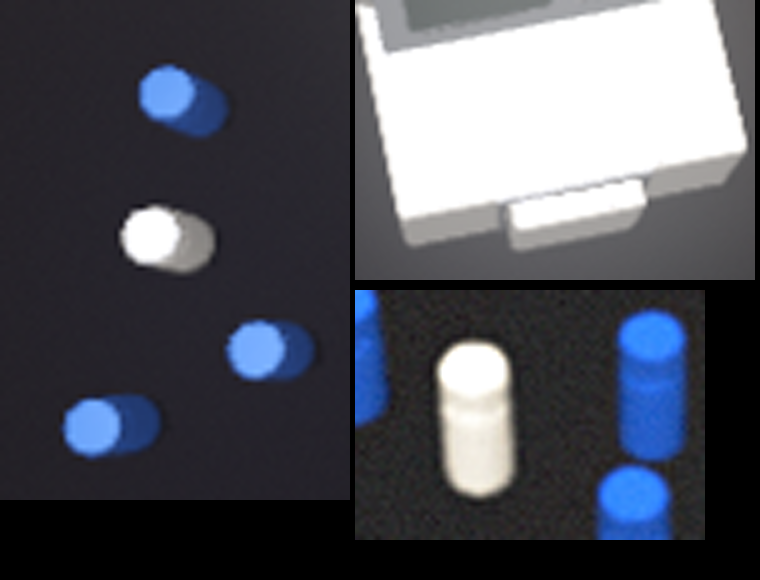

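The crop confirms the white ribbed-cap vial: cap top at (204.8,241.8) in the top view. The deck's front edge runs (297,195)–(383,177.5), and the drawer front's top outer edge about (324,197)–(357,191).

```bash
python3 - <<'E'
from h import *
t=load('t0');s=load('s0')
print('vial top', plane(t,204.8,241.8,.061), 'side', plane(s,283.6,301.5,.061))
g=t['color'].mean(2)
for u in range(326,357,4): print(u,g[186:206,u].astype(int))
L=plane(t,297,195,.098);Rr=plane(t,383,177.5,.098); print(L,Rr,np.linalg.norm(L-Rr))
d=L-Rr; print('yaw',np.arctan2(-d[0],d[1]))
m=(L+Rr)/2; print('mid front',m)
for p in[(324,197),(357,191)]: print(plane(t,*p,.089))
print(plane(t,448,233,.047))
print(R.from_rotvec(env.read_state()['orientation']).as_matrix())
E
```

```text
vial top [0.46239998 0.27121423 0.061     ] side [0.46119987 0.27545614 0.061     ]
326 [255 255 255 225 222 255 255 255 255 255 255 205 165 161 161 160 132 100
  93  92]
330 [255 255 223 223 255 255 255 255 255 255 229 179 161 161 160 139 105  94
  95  93]
334 [255 239 201 255 255 255 255 255 255 243 188 162 161 161 154 113  94  95
  94  93]
338 [236 193 255 255 255 255 255 255 252 194 161 162 161 160 120  96  95  95
  94  93]
342 [206 197 255 255 255 255 255 255 200 163 162 161 160 128 100  95  95  95
  93  93]
346 [185 255 255 255 255 255 255 208 166 162 161 160 132 102  96  96  95  94
  94  92]
350 [255 255 255 255 255 255 222 174 162 161 160 140 106  95  95  95  93  93
  92  92]
354 [255 255 255 255 255 234 182 162 160 149 121  98  96  95  94  94  92  92
  91  91]
[0.56186125 0.05210117 0.098     ] [ 0.59908608 -0.15059779  0.098     ] 0.20608871619232866
yaw 0.18162214560087137
mid front [ 0.58047367 -0.04924831  0.098     ]
[ 0.55735188 -0.01055151  0.089     ]
[ 0.56990051 -0.08878479  0.089     ]
[ 0.46862524 -0.31179755  0.047     ]
[[ 9.00529840e-01  4.34794059e-01 -3.66394439e-04]
 [ 4.34794203e-01 -9.00529313e-01  9.78620317e-04]
 [ 9.55493673e-05 -1.04058298e-03 -9.99999454e-01]]
```

```bash
python3 -m pendant '[{"hand":0,"tx":0.025,"ty":0.043,"wz":-1.58},{"hand":0,"tx":0.025,"ty":0.043,"wz":-1.58},{"hand":0,"tx":0.025,"ty":0.043,"wz":-1.58},{"hand":0,"tx":0.025,"ty":0.043,"wz":-1.58},{"hand":0,"tx":0.025,"ty":0.043,"wz":-1.58},{"hand":0,"tx":0.025,"ty":0.043,"wz":-1.58},{"hand":0,"tx":0.025,"ty":0.043,"wz":-1.58},{"hand":0,"tx":0.025,"ty":0.043,"wz":-1.58},{"hand":0,"tx":0.025,"ty":0.043,"wz":-1.58},{"hand":0,"tx":0.025,"ty":0.043,"wz":-1.58}]'
python3 - <<'E'
from h import *
t=load('t0')
v=np.array([.462,.273])
for p in[(207.7,213.1),(225.7,264.5),(192.9,279.9)]:
    d=plane(t,*p,.061)[:2]-v; print(d,np.linalg.norm(d),np.degrees(np.arctan2(d[1],d[0])))
for p in [(326,197.1),(354,191.8)]: print(plane(t,*p,.089))
E
```

```text
[ 0.06827146 -0.00662057] 0.06859172075553582 -5.5388889632985014
[-0.05355427 -0.05139864] 0.0742285633869616 -136.17663447882094
[-0.08629919  0.02276132] 0.08925036255695933 165.22476995735718
[ 0.55700146 -0.015236    0.089     ]
[ 0.56814162 -0.08160955  0.089     ]schema error: expected keys hand, tx, ty, tz, wx, wy, wz
```

```bash
python3 -m pendant '[{"hand":0,"tx":0.025,"ty":0.043,"tz":0,"wx":0,"wy":0,"wz":-1.6},{"hand":0,"tx":0.025,"ty":0.043,"tz":0,"wx":0,"wy":0,"wz":-1.6},{"hand":0,"tx":0.025,"ty":0.043,"tz":0,"wx":0,"wy":0,"wz":-1.6},{"hand":0,"tx":0.025,"ty":0.043,"tz":0,"wx":0,"wy":0,"wz":-1.6},{"hand":0,"tx":0.025,"ty":0.043,"tz":0,"wx":0,"wy":0,"wz":-1.6},{"hand":0,"tx":0.025,"ty":0.043,"tz":0,"wx":0,"wy":0,"wz":-1.6},{"hand":0,"tx":0.025,"ty":0.043,"tz":0,"wx":0,"wy":0,"wz":-1.6},{"hand":0,"tx":0.025,"ty":0.043,"tz":0,"wx":0,"wy":0,"wz":-1.6},{"hand":0,"tx":0.025,"ty":0.043,"tz":0,"wx":0,"wy":0,"wz":-1.6},{"hand":0,"tx":0.025,"ty":0.043,"tz":0,"wx":0,"wy":0,"wz":-1.6}]'
```

```text
time: 1.1
tcp_pos: [0.4897, -0.0632, 0.1966]
orientation: [-3.13, -0.266, 0.0]
wrist_force: [0.5, -1.4, 0.2]
finger_gap: 0.0
grip_force: 0.0
```

```bash
python3 -m pendant '[{"hand":0,"tx":0,"ty":0,"tz":-0.036,"wx":0,"wy":0,"wz":0},{"hand":0,"tx":0,"ty":0,"tz":-0.036,"wx":0,"wy":0,"wz":0},{"hand":0,"tx":0,"ty":0,"tz":-0.036,"wx":0,"wy":0,"wz":0},{"hand":0,"tx":0,"ty":0,"tz":-0.036,"wx":0,"wy":0,"wz":0},{"hand":0,"tx":0.015,"ty":0.0026,"tz":0,"wx":0,"wy":0,"wz":0},{"hand":0,"tx":0.015,"ty":0.0026,"tz":0,"wx":0,"wy":0,"wz":0},{"hand":0,"tx":0.015,"ty":0.0026,"tz":0,"wx":0,"wy":0,"wz":0},{"hand":0,"tx":0,"ty":0,"tz":0,"wx":0,"wy":0,"wz":0},{"hand":0,"tx":0,"ty":0,"tz":0,"wx":0,"wy":0,"wz":0}]'
python3 -c "
from h import *
shot('side','s1');s=cv2.imread('pics/s1.png');cv2.imwrite('pics/s1c.png',cv2.resize(s[100:300,180:480],None,fx=2.5,fy=2.5))"
```

```text
time: 2.0
tcp_pos: [0.5335, -0.0574, 0.0523]
orientation: [-3.13, -0.268, 0.002]
wrist_force: [-0.4, -0.4, 0.3]
finger_gap: -0.0
grip_force: 0.0
```

View pics/s1c.png

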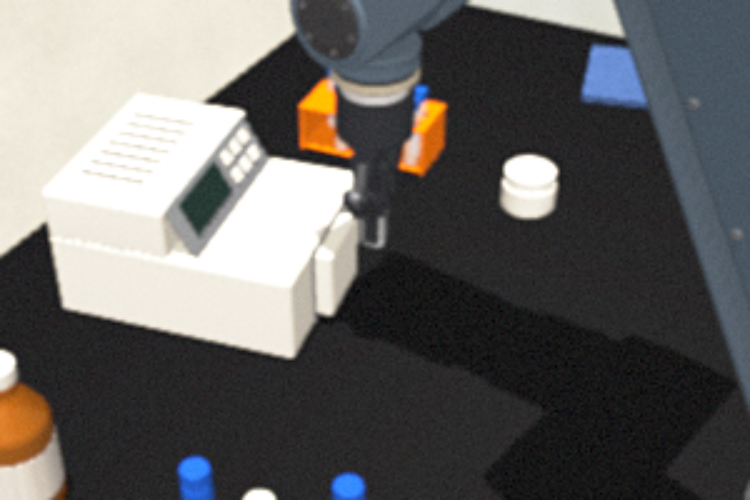

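The fingertips (crop ~(375,240)) sit just in front of the drawer face, with nothing else nearby. Now feeling forward.

```bash
cat > /tmp/n; python3 -m pendant '[{"hand":0,"tx":0.003,"ty":0.0005,"tz":0,"wx":0,"wy":0,"wz":0},{"hand":0,"tx":0.003,"ty":0.0005,"tz":0,"wx":0,"wy":0,"wz":0},{"hand":0,"tx":0.003,"ty":0.0005,"tz":0,"wx":0,"wy":0,"wz":0},{"hand":0,"tx":0,"ty":0,"tz":0,"wx":0,"wy":0,"wz":0}]' </dev/null
python3 -m pendant '[{"hand":0,"tx":0.002,"ty":0.0003,"tz":0,"wx":0,"wy":0,"wz":0},{"hand":0,"tx":0.001,"ty":0.0002,"tz":0,"wx":0,"wy":0,"wz":0},{"hand":0,"tx":0,"ty":0,"tz":0,"wx":0,"wy":0,"wz":0}]'
```

```text
time: 2.45
tcp_pos: [0.5435, -0.056, 0.0528]
orientation: [3.13, 0.268, 0.001]
wrist_force: [0.4, -0.7, -0.0]
finger_gap: -0.0
grip_force: 0.0
time: 2.75
tcp_pos: [0.5462, -0.0555, 0.0527]
orientation: [3.13, 0.268, 0.0]
wrist_force: [0.3, 1.0, -0.3]
finger_gap: 0.002
grip_force: 0.0
```

```bash
for i in 1; do python3 -m pendant '[{"hand":0,"tx":0.002,"ty":0.0003,"tz":0,"wx":0,"wy":0,"wz":0},{"hand":0,"tx":0.001,"ty":0.0002,"tz":0,"wx":0,"wy":0,"wz":0},{"hand":0,"tx":0,"ty":0,"tz":0,"wx":0,"wy":0,"wz":0}]'; done
python3 -m pendant '[{"hand":0,"tx":0.002,"ty":0.0003,"tz":0,"wx":0,"wy":0,"wz":0},{"hand":0,"tx":0.001,"ty":0.0002,"tz":0,"wx":0,"wy":0,"wz":0},{"hand":0,"tx":0,"ty":0,"tz":0,"wx":0,"wy":0,"wz":0}]'
```

```text
time: 3.05
tcp_pos: [0.5493, -0.055, 0.0527]
orientation: [3.13, 0.268, 0.0]
wrist_force: [-0.2, -0.2, -0.5]
finger_gap: -0.001
grip_force: 0.0
time: 3.35
tcp_pos: [0.5523, -0.0545, 0.0527]
orientation: [3.13, 0.268, 0.0]
wrist_force: [0.1, -0.6, -0.6]
finger_gap: -0.004
grip_force: 0.0
```

```bash
python3 -m pendant '[{"hand":0,"tx":0.001,"ty":0.0002,"tz":0,"wx":0,"wy":0,"wz":0},{"hand":0,"tx":0.001,"ty":0.0002,"tz":0,"wx":0,"wy":0,"wz":0},{"hand":0,"tx":0,"ty":0,"tz":0,"wx":0,"wy":0,"wz":0}]'
python3 -m pendant '[{"hand":0,"tx":0.001,"ty":0.0002,"tz":0,"wx":0,"wy":0,"wz":0},{"hand":0,"tx":0.001,"ty":0.0002,"tz":0,"wx":0,"wy":0,"wz":0},{"hand":0,"tx":0,"ty":0,"tz":0,"wx":0,"wy":0,"wz":0}]'
```

```text
time: 3.65
tcp_pos: [0.5543, -0.0541, 0.0527]
orientation: [-3.13, -0.268, -0.0]
wrist_force: [-0.2, -0.2, 1.0]
finger_gap: -0.0
grip_force: 0.0
time: 3.95
tcp_pos: [0.5556, -0.0537, 0.0525]
orientation: [-3.13, -0.268, 0.002]
wrist_force: [-4.9, -1.0, 2.1]
finger_gap: 0.002
grip_force: 2.2
```

```bash
python3 -m pendant '[{"hand":0,"tx":0.001,"ty":0.0002,"tz":0,"wx":0,"wy":0,"wz":0},{"hand":0,"tx":0.001,"ty":0.0002,"tz":0,"wx":0,"wy":0,"wz":0},{"hand":0,"tx":0,"ty":0,"tz":0,"wx":0,"wy":0,"wz":0}]'
python3 -m pendant '[{"hand":0,"tx":0.0005,"ty":0.0001,"tz":0,"wx":0,"wy":0,"wz":0},{"hand":0,"tx":0.0005,"ty":0.0001,"tz":0,"wx":0,"wy":0,"wz":0},{"hand":0,"tx":0,"ty":0,"tz":0,"wx":0,"wy":0,"wz":0}]'
```

```text
time: 4.25
tcp_pos: [0.5578, -0.0533, 0.0526]
orientation: [-3.13, -0.268, 0.002]
wrist_force: [-5.3, -1.3, 0.8]
finger_gap: -0.001
grip_force: 2.2
time: 4.55
tcp_pos: [0.5588, -0.0531, 0.0526]
orientation: [-3.13, -0.268, 0.001]
wrist_force: [-4.7, -1.9, 1.4]
finger_gap: 0.003
grip_force: 2.2
```

```bash
python3 -m pendant '[{"hand":0,"tx":0.0005,"ty":0.0001,"tz":0,"wx":0,"wy":0,"wz":0},{"hand":0,"tx":0,"ty":0,"tz":0,"wx":0,"wy":0,"wz":0}]'
```

```text
time: 4.75
tcp_pos: [0.5594, -0.053, 0.0526]
orientation: [-3.13, -0.268, 0.001]
wrist_force: [-5.5, -2.1, 1.2]
finger_gap: 0.002
grip_force: 2.1
```

```bash
python3 -m pendant '[{"hand":0,"tx":0.0004,"ty":0.0001,"tz":0,"wx":0,"wy":0,"wz":0},{"hand":0,"tx":0.0004,"ty":0.0001,"tz":0,"wx":0,"wy":0,"wz":0},{"hand":0,"tx":0,"ty":0,"tz":0,"wx":0,"wy":0,"wz":0}]'
```

```text
time: 5.05
tcp_pos: [0.56, -0.0528, 0.0525]
orientation: [-3.13, -0.268, 0.001]
wrist_force: [-4.8, -1.9, 1.0]
finger_gap: -0.001
grip_force: 2.5
```

```bash
python3 -m pendant '[{"hand":0,"tx":0.0004,"ty":0.0001,"tz":0,"wx":0,"wy":0,"wz":0},{"hand":0,"tx":0,"ty":0,"tz":0,"wx":0,"wy":0,"wz":0}]'
```

```text
time: 5.25
tcp_pos: [0.5601, -0.0528, 0.0525]
orientation: [-3.13, -0.268, 0.003]
wrist_force: [-7.4, -2.9, 2.2]
finger_gap: -0.001
grip_force: 3.4
```

```bash
python3 -m pendant '[{"hand":0,"tx":0.0004,"ty":0.0001,"tz":0,"wx":0,"wy":0,"wz":0},{"hand":0,"tx":0,"ty":0,"tz":0,"wx":0,"wy":0,"wz":0},{"hand":0,"tx":0,"ty":0,"tz":0,"wx":0,"wy":0,"wz":0}]'
```

```text
time: 5.55
tcp_pos: [0.5602, -0.0528, 0.0525]
orientation: [-3.13, -0.268, 0.004]
wrist_force: [-7.9, -3.7, 2.8]
finger_gap: -0.001
grip_force: 4.2
```

```bash
python3 -m pendant '[{"hand":0,"tx":0.0006,"ty":0.0001,"tz":0,"wx":0,"wy":0,"wz":0},{"hand":0,"tx":0,"ty":0,"tz":0,"wx":0,"wy":0,"wz":0},{"hand":0,"tx":0,"ty":0,"tz":0,"wx":0,"wy":0,"wz":0}]'
```

```text
time: 5.85
tcp_pos: [0.5603, -0.0527, 0.0524]
orientation: [-3.13, -0.268, 0.005]
wrist_force: [-11.7, -4.9, 4.2]
finger_gap: 0.001
grip_force: 5.6
```

```bash
python3 -m pendant '[{"hand":0,"tx":0.0004,"ty":0.0001,"tz":0,"wx":0,"wy":0,"wz":0},{"hand":0,"tx":0,"ty":0,"tz":0,"wx":0,"wy":0,"wz":0},{"hand":0,"tx":0,"ty":0,"tz":0,"wx":0,"wy":0,"wz":0}]'
```

```text
time: 6.15
tcp_pos: [0.5604, -0.0527, 0.0524]
orientation: [-3.13, -0.268, 0.007]
wrist_force: [-11.9, -4.7, 4.1]
finger_gap: -0.0
grip_force: 6.6
```

```bash
python3 -m pendant '[{"hand":0,"tx":-0.005,"ty":-0.0008,"tz":0,"wx":0,"wy":0,"wz":0},{"hand":0,"tx":-0.012,"ty":-0.002,"tz":0,"wx":0,"wy":0,"wz":0},{"hand":0,"tx":-0.012,"ty":-0.002,"tz":0,"wx":0,"wy":0,"wz":0},{"hand":0,"tx":-0.012,"ty":-0.002,"tz":0,"wx":0,"wy":0,"wz":0},{"hand":0,"tx":-0.012,"ty":-0.002,"tz":0,"wx":0,"wy":0,"wz":0},{"hand":0,"tx":-0.012,"ty":-0.002,"tz":0,"wx":0,"wy":0,"wz":0},{"hand":0,"tx":-0.012,"ty":-0.002,"tz":0,"wx":0,"wy":0,"wz":0},{"hand":0,"tx":-0.012,"ty":-0.002,"tz":0,"wx":0,"wy":0,"wz":0},{"hand":0,"tx":-0.012,"ty":-0.002,"tz":0,"wx":0,"wy":0,"wz":0},{"hand":0,"tx":-0.012,"ty":-0.002,"tz":0,"wx":0,"wy":0,"wz":0}]'
python3 -c "
from h import *
shot('side','s2');t=shot('top','t2');s=cv2.imread('pics/s2.png');c=np.zeros((600,800,3),np.uint8);c[:400,:600]=cv2.resize(s[100:300,180:480],None,fx=2,fy=2);cv2.imwrite('pics/s2c.png',c[:400,:600])"
```

```text
time: 7.15
tcp_pos: [0.4484, -0.0713, 0.0527]
orientation: [3.13, 0.267, 0.0]
wrist_force: [0.4, 0.5, -1.1]
finger_gap: -0.001
grip_force: 0.0
```

View pics/s2c.png

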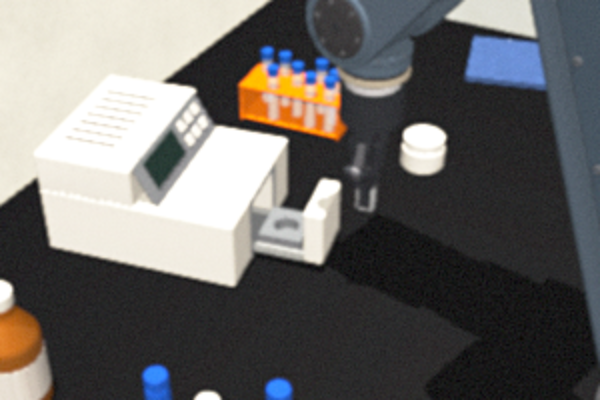

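The drawer is fully out, and the seat hole shows at crop (288,222). Next, the vial.

```bash
python3 -m pendant '[{"hand":0.75,"tx":0,"ty":0,"tz":0.045,"wx":0,"wy":0,"wz":0},{"hand":0.75,"tx":0,"ty":0,"tz":0.045,"wx":0,"wy":0,"wz":0},{"hand":0.75,"tx":0,"ty":0.03,"tz":0.03,"wx":0,"wy":0,"wz":0},{"hand":0.75,"tx":0.002,"ty":0.045,"tz":0,"wx":0,"wy":0,"wz":0},{"hand":0.75,"tx":0.002,"ty":0.045,"tz":0,"wx":0,"wy":0,"wz":0},{"hand":0.75,"tx":0.002,"ty":0.045,"tz":0,"wx":0,"wy":0,"wz":0},{"hand":0.75,"tx":0.002,"ty":0.045,"tz":0,"wx":0,"wy":0,"wz":0},{"hand":0.75,"tx":0.002,"ty":0.045,"tz":0,"wx":0,"wy":0,"wz":0},{"hand":0.75,"tx":0.002,"ty":0.045,"tz":0,"wx":0,"wy":0,"wz":0},{"hand":0.75,"tx":0.002,"ty":0.045,"tz":0,"wx":0,"wy":0,"wz":0}]'
python3 -m pendant '[{"hand":0.75,"tx":0,"ty":0,"tz":0,"wx":0,"wy":0,"wz":0},{"hand":0.75,"tx":0,"ty":0,"tz":0,"wx":0,"wy":0,"wz":0}]'
python3 -c "
from h import *
w=shot('wrist','w3');print({k:v for k,v in w.items() if k!='color'})"
```

```text
time: 8.25
tcp_pos: [0.4633, 0.276, 0.1728]
orientation: [-3.13, -0.268, -0.001]
wrist_force: [1.2, -0.7, 0.0]
finger_gap: 0.748
grip_force: 0.0
time: 8.45
tcp_pos: [0.4631, 0.2745, 0.1724]
orientation: [3.13, 0.27, -0.0]
wrist_force: [0.9, -0.8, 0.9]
finger_gap: 0.75
grip_force: 0.0
{'fx': 300.9171070194441, 'fy': 300.9171070194441, 'cx': 318.359453273418, 'cy': 203.02605391478244, 'position': array([0.53151989, 0.28781631, 0.34930191]), 'orientation': array([-0.23168726,  0.19551609, -1.3893615 ])}
```

View pics/w3.png

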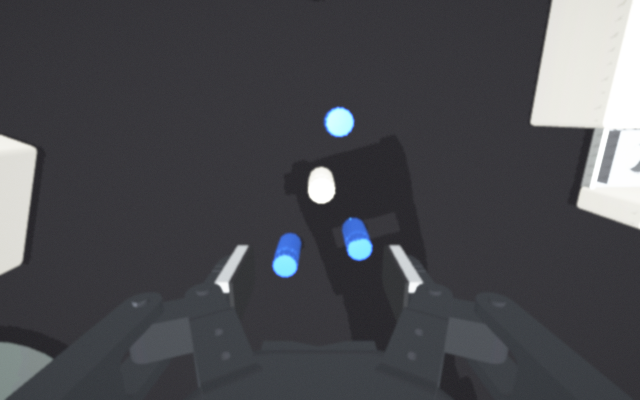

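The wrist view shows the white vial at (321,185) between the blue ones at (339,122), (286,257), (357,240). The open fingers straddle its line.

```bash
python3 - <<'E'
from h import *
for n,(u,v) in dict(t0=(208,243),s0=(284,310),w3=(321,185),t2=(208,243),s2=(284,310)).items():
    s=load(n); im=s['color'].astype(int); m=((im.min(2)>95)&(im.max(2)-im.min(2)<60)).astype(np.uint8)
    _,l,st,ce=cv2.connectedComponentsWithStats(m); k=l[v,u]
    (x,y,w,h,A)=st[k]; c=(x+(w-1)/2,y+(h-1)/2)
    print(n,st[k],ce[k].round(1),plane(s,*ce[k],.0305).round(4),plane(s,*c,.0305).round(4))
E
```

```text
t0 [199 236  19  13 187] [207.9 242.3] [0.4633 0.2727 0.0305] [0.4641 0.2724 0.0305]
s0 [276 295  16  31 412] [283.8 310. ] [0.4647 0.2722 0.0305] [0.4652 0.2725 0.0305]
w3 [307 166  29  38 884] [320.9 185.1] [0.4619 0.2731 0.0305] [0.4625 0.2731 0.0305]
t2 [199 236  19  13 187] [207.9 242.3] [0.4633 0.2727 0.0305] [0.4641 0.2724 0.0305]
s2 [276 295  16  32 413] [283.8 310.1] [0.4646 0.2723 0.0305] [0.4645 0.2736 0.0305]
```

```bash
python3 -m pendant '[{"hand":0.75,"tx":0.0006,"ty":-0.0018,"tz":-0.03,"wx":0,"wy":0,"wz":0},{"hand":0.75,"tx":0,"ty":0,"tz":-0.03,"wx":0,"wy":0,"wz":0},{"hand":0.75,"tx":0,"ty":0,"tz":-0.03,"wx":0,"wy":0,"wz":0},{"hand":0.75,"tx":0,"ty":0,"tz":-0.03,"wx":0,"wy":0,"wz":0},{"hand":0.75,"tx":0,"ty":0,"tz":-0.026,"wx":0,"wy":0,"wz":0},{"hand":0.75,"tx":0,"ty":0,"tz":0,"wx":0,"wy":0,"wz":0},{"hand":0.5,"tx":0,"ty":0,"tz":0,"wx":0,"wy":0,"wz":0},{"hand":0.2,"tx":0,"ty":0,"tz":0,"wx":0,"wy":0,"wz":0},{"hand":0.1,"tx":0,"ty":0,"tz":0,"wx":0,"wy":0,"wz":0},{"hand":0.1,"tx":0,"ty":0,"tz":0,"wx":0,"wy":0,"wz":0}]'
python3 -m pendant '[{"hand":0.1,"tx":0,"ty":0,"tz":0,"wx":0,"wy":0,"wz":0},{"hand":0.1,"tx":0,"ty":0,"tz":0,"wx":0,"wy":0,"wz":0}]'
```

```text
time: 9.5
tcp_pos: [0.4643, 0.2722, 0.0277]
orientation: [-3.13, -0.267, -0.002]
wrist_force: [-0.1, -1.5, -0.6]
finger_gap: 0.099
grip_force: 0.0
time: 9.7
tcp_pos: [0.4639, 0.2721, 0.027]
orientation: [-3.13, -0.268, -0.001]
wrist_force: [0.4, 0.4, -0.5]
finger_gap: 0.098
grip_force: 0.0
```

```bash
python3 -c "
from h import *
w=shot('wrist','w4');s=shot('side','s4');a=cv2.imread('pics/s4.png');b=cv2.imread('pics/w4.png')
c=np.zeros((590,760,3),np.uint8);c[:320,:600]=cv2.resize(a[230:390,180:480],None,fx=2,fy=2);c[325:585,:520]=cv2.resize(b[80:340,60:580],None,fx=1,fy=1);cv2.imwrite('pics/c4.png',c)"
```

```text
(no output)
```

View pics/c4.png

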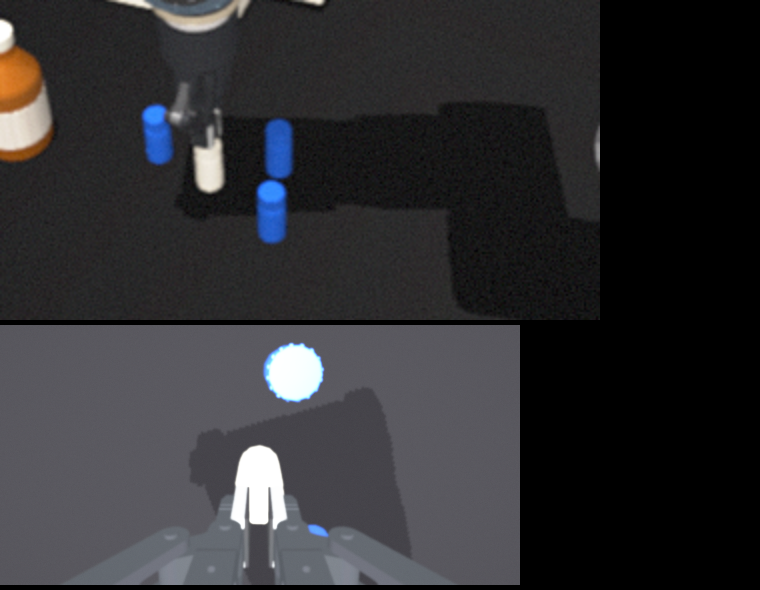

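```bash
python3 - <<'E'
from h import *
st=env.read_state();T=st['tcp_pos'];print(T,st['finger_gap'],st['grip_force'])
w=load('w4');s=load('s4')
for nm,P in dict(tcp=T,top=[.4637,.2727,.061],base=[.4637,.2727,0],bf=[.4777,.2727,0],tf=[.4767,.2727,.061],grasp=T+np.array([0,0,.019])).items():
    a=proj(w,P);b=proj(s,P); print(nm,'wcrop',round(a[0]-60),round(a[1]-80+325),'scrop',round((b[0]-180)*2),round((b[1]-230)*2))
print(w['position'],w['orientation'])
E
```

```text
[0.46385809 0.27207234 0.02676846] 0.0992551833219964 0.02145694606406376
tcp wcrop 261 477 scrop 208 163
top wcrop 260 501 scrop 207 140
base wcrop 260 463 scrop 210 180
bf wcrop 263 445 scrop 198 175
tf wcrop 264 478 scrop 196 136
grasp wcrop 261 489 scrop 208 150
[0.53228877 0.28526504 0.20387837] [-0.23082677  0.19556196 -1.39108762]
```

```bash
python3 -c "
from h import *
a=cv2.imread('pics/s4.png');b=cv2.imread('pics/w4.png')
c=np.zeros((600,800,3),np.uint8);c[:600,:400]=cv2.resize(a[265:340,260:310],(400,600),interpolation=2);c[:400,402:]=cv2.resize(b[190:330,250:390],(398,400),interpolation=2);cv2.imwrite('pics/c5.png',c)"
```

```text
(no output)
```

View pics/c5.png

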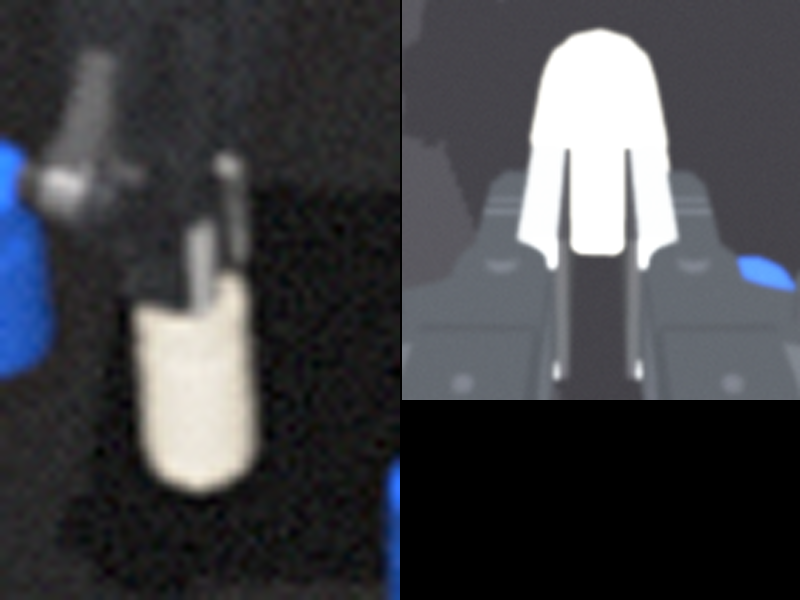

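```bash
python3 - <<'E'
from h import *
s=load('s2');t=load('t2')
for z in(.04,.0527,.07,.087): print(z,np.round(proj(s,[.4484,-.0713,z]),1), np.round(proj(load('s1'),[.5335,-.0574,z]),1))
print('drawer front top/bot centre in s1',proj(load('s1'),[.563,-.051,.089]),proj(load('s1'),[.563,-.051,.013]))
E
```

```text
0.04 [362. 218.] [329.6 211.2]
0.0527 [362.2 214. ] [329.6 207.3]
0.07 [362.6 208.5] [329.7 201.8]
0.087 [362.9 203. ] [329.7 196.4]
drawer front top/bot centre in s1 (np.float64(318.2224555596204), np.float64(193.78237555148922)) (np.float64(318.4585804820511), np.float64(217.46137858718203))
```

The fingertips are actually at about the cap-top height, ~30 mm above the reported TCP, so they shut over the vial. It still stands unmoved. I'll open and go down carefully.

```bash
python3 -m pendant '[{"hand":0.7,"tx":0,"ty":0,"tz":0.01,"wx":0,"wy":0,"wz":0},{"hand":0.7,"tx":0,"ty":0,"tz":0,"wx":0,"wy":0,"wz":0},{"hand":0.7,"tx":0,"ty":0,"tz":0,"wx":0,"wy":0,"wz":0},{"hand":0.7,"tx":0,"ty":0,"tz":0,"wx":0,"wy":0,"wz":0},{"hand":0.7,"tx":0,"ty":0,"tz":0,"wx":0,"wy":0,"wz":0}]'
python3 -m pendant '[{"hand":0.7,"tx":0,"ty":0,"tz":-0.01,"wx":0,"wy":0,"wz":0},{"hand":0.7,"tx":0,"ty":0,"tz":-0.007,"wx":0,"wy":0,"wz":0},{"hand":0.7,"tx":0,"ty":0,"tz":-0.007,"wx":0,"wy":0,"wz":0},{"hand":0.7,"tx":0,"ty":0,"tz":-0.006,"wx":0,"wy":0,"wz":0},{"hand":0.7,"tx":0,"ty":0,"tz":0,"wx":0,"wy":0,"wz":0},{"hand":0.7,"tx":0,"ty":0,"tz":0,"wx":0,"wy":0,"wz":0}]'
python3 -c "
from h import *
w=shot('wrist','w6');s=shot('side','s6');a=cv2.imread('pics/s6.png');b=cv2.imread('pics/w6.png')
c=np.zeros((600,800,3),np.uint8);c[:600,:400]=cv2.resize(a[255:345,255:315],(400,600),interpolation=2);c[:320,402:]=cv2.resize(b[100:340,170:470],(398,320),interpolation=2);cv2.imwrite('pics/c6.png',c)"
```

```text
time: 10.3
tcp_pos: [0.4638, 0.272, 0.0366]
orientation: [3.13, 0.267, -0.0]
wrist_force: [-0.8, -0.3, 0.3]
finger_gap: 0.701
grip_force: 0.0
time: 10.9
tcp_pos: [0.4638, 0.272, 0.0065]
orientation: [3.13, 0.268, -0.0]
wrist_force: [0.8, -0.6, -0.5]
finger_gap: 0.702
grip_force: 0.0
```

View pics/c6.png

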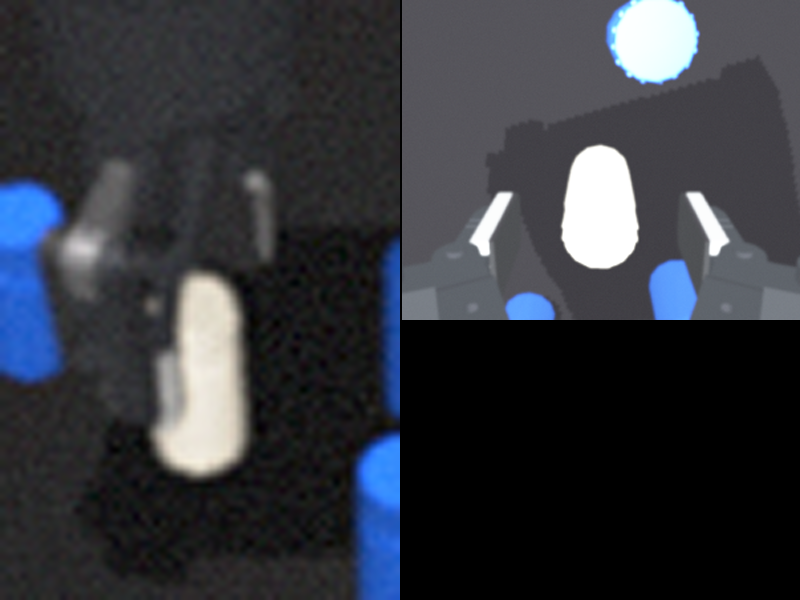

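```bash
python3 - <<'E'
from h import *
w=load('w6');s=load('s6');T=env.read_state()['tcp_pos']
a=np.array([np.cos(.17),np.sin(.17),0]); 
for uv in[(251.4,244.7),(385.6,244.7)]:
    p,d=ray(w,*uv)
    for off in(0.0,.011): 
        k=((T-p)@a+off)/(d@a); print(off,(p+k*d).round(4))
p,d=ray(s,280.8,318.8); k=(.307-p[1])/d[1]; print('side',p+k*d, T)
E
```

```text
0.0 [0.4574 0.3108 0.0265]
0.011 [0.4693 0.3068 0.0514]
0.0 [0.4702 0.2361 0.0265]
0.011 [0.4801 0.2439 0.0514]
side [0.44844548 0.307      0.04860587] [0.46405184 0.27214309 0.00694678]
```

The vial at crop (600,207) is centred between the pads at (510,193) and (688,193). The tips are at z≈0.05, so I'll go ~22 mm lower, watching the force.

```bash
python3 -m pendant '[{"hand":0.7,"tx":0,"ty":0,"tz":-0.005,"wx":0,"wy":0,"wz":0},{"hand":0.7,"tx":0,"ty":0,"tz":-0.005,"wx":0,"wy":0,"wz":0},{"hand":0.7,"tx":0,"ty":0,"tz":0,"wx":0,"wy":0,"wz":0}]'
python3 -m pendant '[{"hand":0.7,"tx":0,"ty":0,"tz":-0.004,"wx":0,"wy":0,"wz":0},{"hand":0.7,"tx":0,"ty":0,"tz":-0.004,"wx":0,"wy":0,"wz":0},{"hand":0.7,"tx":0,"ty":0,"tz":-0.003,"wx":0,"wy":0,"wz":0},{"hand":0.7,"tx":0,"ty":0,"tz":0,"wx":0,"wy":0,"wz":0}]'
```

```text
time: 11.3
tcp_pos: [0.4634, 0.2718, -0.0041]
orientation: [3.13, 0.268, -0.002]
wrist_force: [0.6, -0.2, 0.5]
finger_gap: 0.698
grip_force: 0.0
time: 11.7
tcp_pos: [0.4635, 0.2719, -0.0148]
orientation: [3.13, 0.268, -0.001]
wrist_force: [-0.4, -0.1, 0.0]
finger_gap: 0.699
grip_force: 0.0
```

```bash
python3 -m pendant '[{"hand":0.55,"tx":0,"ty":0,"tz":0,"wx":0,"wy":0,"wz":0},{"hand":0.45,"tx":0,"ty":0,"tz":0,"wx":0,"wy":0,"wz":0},{"hand":0.38,"tx":0,"ty":0,"tz":0,"wx":0,"wy":0,"wz":0},{"hand":0.34,"tx":0,"ty":0,"tz":0,"wx":0,"wy":0,"wz":0},{"hand":0.25,"tx":0,"ty":0,"tz":0,"wx":0,"wy":0,"wz":0},{"hand":0.2,"tx":0,"ty":0,"tz":0,"wx":0,"wy":0,"wz":0},{"hand":0.2,"tx":0,"ty":0,"tz":0,"wx":0,"wy":0,"wz":0},{"hand":0.2,"tx":0,"ty":0,"tz":0,"wx":0,"wy":0,"wz":0}]'
python3 - <<'E'
from h import *
shot('wrist','w7');t=shot('top','t7')
E
```

```text
time: 12.5
tcp_pos: [0.464, 0.2721, -0.0139]
orientation: [-3.13, -0.268, -0.0]
wrist_force: [-1.0, -1.9, 4.8]
finger_gap: 0.307
grip_force: 58.7
```

```bash
python3 -m pendant '[{"hand":0.2,"tx":0,"ty":0,"tz":0.02,"wx":0,"wy":0,"wz":0},{"hand":0.2,"tx":0,"ty":0,"tz":0.03,"wx":0,"wy":0,"wz":0},{"hand":0.2,"tx":0,"ty":0,"tz":0.04,"wx":0,"wy":0,"wz":0},{"hand":0.2,"tx":0,"ty":0,"tz":0.03,"wx":0,"wy":0,"wz":0},{"hand":0.2,"tx":0,"ty":0,"tz":0,"wx":0,"wy":0,"wz":0}]'
python3 - <<'E'
from h import *
np.set_printoptions(linewidth=250)
s=shot('side','s8');t=shot('top','t8');shot('wrist','w8')
x=np.array([np.cos(.172),np.sin(.172),0]);ff=np.array([.563,-.051,0]);seat=ff-.015*x;print('seat',seat)
for n,im in(('t',t),('s',s)):
    u,v=map(int,np.round(proj(im,seat+[0,0,.036]))); print(n,u,v); g=im['color'].mean(2).astype(int)
    print(g[v-14:v+15,u-15:u+16])
E
```

```text
time: 13.1
tcp_pos: [0.4658, 0.273, 0.1095]
orientation: [-3.128, -0.267, -0.01]
wrist_force: [1.0, 0.9, -0.2]
finger_gap: 0.298
grip_force: 59.0
seat [ 0.54822133 -0.0535673   0.        ]
t 341 204
[[162 165 160 157 153 147 148 149 149 149 149 149 149 149 149 149 149 148 148 148 148 149 148 148 147 154 166 150 115 118 111]
 [147 148 149 149 149 149 149 149 149 149 149 149 149 149 149 148 148 148 148 148 154 167 174 186 198 195 213 205 116 103  99]
 [148 148 149 149 149 148 148 149 149 149 149 149 149 149 149 155 167 174 186 199 199 201 203 205 208 205 224 220 142  98  98]
 [148 148 148 148 149 149 148 148 148 149 155 168 174 188 200 201 202 204 206 209 208 208 208 208 208 197 217 222 150  99  98]
 [148 148 148 148 148 154 168 175 188 201 201 203 205 207 210 210 210 209 210 210 209 209 208 208 208 205 215 230 203  99  99]
 [148 161 175 182 194 202 204 205 208 211 210 210 210 210 210 210 210 210 210 210 209 209 209 209 208 204 201 225 213  98  97]
 [165 183 205 207 210 211 211 211 211 211 211 210 210 210 210 210 210 210 209 209 210 209 209 209 208 207 213 232 220 141  98]
 [186 190 21
[... 5776 characters left out ...]
132 136 136 140 145 143 128 165 223 235 236 234 236 237 234 238]
 [216 231 235 239 237 230 218 206 198 189 178 162 152 148 140 134 134 131 129 128 124 119 161 222 237 236 235 235 237 235 237]
 [189 198 204 208 212 216 225 236 239 237 234 223 211 203 191 176 157 155 140 137 125 123 169 222 234 235 234 234 235 236 237]
 [175 185 183 184 185 184 192 202 208 212 227 232 236 238 235 226 215 213 209 192 168 159 187 226 235 236 234 236 237 235 237]
 [159 169 171 176 177 178 185 185 182 186 194 201 200 203 213 224 231 240 244 239 227 222 218 231 235 235 233 235 236 238 235]
 [ 72  89 110 124 140 147 163 174 176 179 190 188 189 181 188 193 199 203 221 223 223 227 231 233 236 233 235 234 235 235 237]]
```

```bash
python3 -m pendant '[{"hand":0.2,"tx":0.0105,"ty":-0.0408,"tz":0,"wx":0,"wy":0,"wz":0},{"hand":0.2,"tx":0.0105,"ty":-0.0408,"tz":0,"wx":0,"wy":0,"wz":0},{"hand":0.2,"tx":0.0105,"ty":-0.0408,"tz":0,"wx":0,"wy":0,"wz":0},{"hand":0.2,"tx":0.0105,"ty":-0.0408,"tz":0,"wx":0,"wy":0,"wz":0},{"hand":0.2,"tx":0.0105,"ty":-0.0408,"tz":0,"wx":0,"wy":0,"wz":0},{"hand":0.2,"tx":0.0105,"ty":-0.0408,"tz":0,"wx":0,"wy":0,"wz":0},{"hand":0.2,"tx":0.0105,"ty":-0.0408,"tz":0,"wx":0,"wy":0,"wz":0},{"hand":0.2,"tx":0.0105,"ty":-0.0408,"tz":0,"wx":0,"wy":0,"wz":0},{"hand":0.2,"tx":0,"ty":0,"tz":0,"wx":0,"wy":0,"wz":0},{"hand":0.2,"tx":0,"ty":0,"tz":0,"wx":0,"wy":0,"wz":0}]'
python3 - <<'E'
from h import *
t=load('t8');s=load('s8')
print('seat top',plane(t,341,203.9,.036),'side',plane(s,322.7,211.8,.036))
S=shot('side','s9');w=shot('wrist','w9')
for n in('s9','w9'): print(n,np.round(proj(load(n),[.548,-.054,.124]),1),np.round(proj(load(n),[.548,-.054,.185]),1),np.round(proj(load(n),[.548,-.054,.036]),1))
a=S['color'][...,::-1];b=w['color'][...,::-1]
c=np.zeros((600,800,3),np.uint8);c[:480,:400]=cv2.resize(a[140:236,285:365],(400,480),interpolation=2);c[:500,402:802]=cv2.resize(b[120:320,240:400],(398,500),interpolation=2);cv2.imwrite('pics/c9.png',c)
E
```

```text
time: 14.25
tcp_pos: [0.547, -0.0548, 0.1042]
orientation: [-3.13, -0.265, 0.004]
wrist_force: [-0.6, -0.2, -0.4]
finger_gap: 0.305
grip_force: 59.2
seat top [ 0.54891843 -0.05345307  0.036     ] side [ 0.55045214 -0.05136298  0.036     ]
s9 [324.  183.3] [324.  162.2] [324.  211.5]
w9 [321.3 243.3] [322.6 310. ] [320.5 201.1]
```

View pics/c9.png

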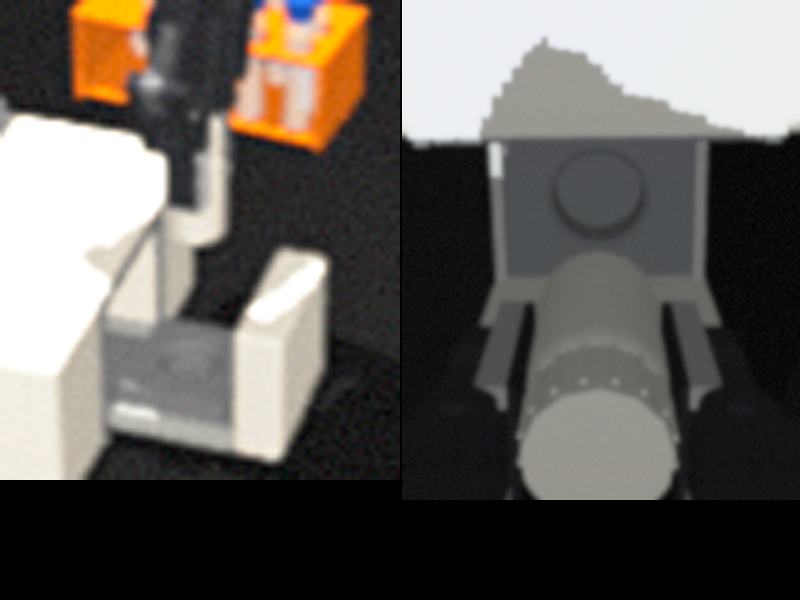

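The pictures show the vial upright in the jaws, cap-top centre at crop (599,450) and lower edge at y≈252. The seat hole is at (600,193), aligned laterally. Computing the remaining offsets.

```bash
python3 - <<'E'
from h import *
w=load('w9');g=cv2.GaussianBlur(w['color'],(3,3),0).mean(2)
f=lambda x,y:(240+(x-402)*160/398-.3,120+y*.4-.3)
T=env.read_state()['tcp_pos'];print(T)
print('hole',plane(w,*f(600,193),.036))
print('cap top',plane(w,*f(599,450),T[2]+.0139+.061))
a=np.array([np.cos(.17),np.sin(.17),0])
print('bottom front edge',plane(w,*f(597,252),T[2]+.0139)-.014*a)
np.set_printoptions(linewidth=250)
print(g[172:226,319].astype(int)); print(g[190:206:3,296:344].astype(int)); print(g[270:325,319].astype(int));print(g[298:304:2,280:360].astype(int))
E
```

```text
[ 0.54709473 -0.05349864  0.10473406]
hole [ 0.55142274 -0.0523646   0.036     ]
cap top [ 0.54854242 -0.05249801  0.17963406]
bottom front edge [ 0.54545513 -0.05256996  0.11863406]
[148 141 125 104  88  81  77  74  72  73  77  80  80  80  80  80  80  80  80  80  80  81  81  80  80  79  80  79  80  80  80  80  80  80  79  80  79  75  70  63  58  56  58  62  69  74  78  83  91  98 102 103 104 104]
[[80 80 80 78 75 73 73 75 78 79 80 80 80 80 80 81 81 80 80 80 80 80 80 80 80 80 81 80 80 80 80 80 80 80 81 81 80 78 76 73 72 73 77 79 79 79 80 80]
 [80 79 76 73 70 70 73 77 80 80 80 80 80 80 80 80 80 80 80 80 80 80 80 81 81 80 80 80 80 80 80 80 80 80 80 80 80 79 78 74 71 70 73 76 79 80 80 81]
 [80 79 75 71 67 66 69 75 78 79 80 79 80 80 80 80 80 80 80 80 79 79 80 80 80 80 79 80 80 79 79 80 79 79 80 79 79 79 77 72 66 65 70 74 78 80 80 79]
 [79 77 74 71 65 61 63 70 76 79 80 80 80 79 79 80 79 80 79 79 79 79 79 79 79 79 79 79 79 80 80 80 79 79 80 80 79 77 72 65 61 63 68 74 78 79 79 79]
 [80 79 77 73 67 61 57 59 66 73 77 79 79 79 80 80 80 79 79 79 79 79 80 80 79 79 79 80 80 79 79 79 80 80 79 78 7
[... 681 characters left out ...]
 124 100  72  47  33  27  23  19  17  17  17  17]
 [ 17  20  22  24  27  37  61  96 126 142 147 148 148 148 147 148 148 148 148 148 147 147 148 148 148 148 148 147 147 147 147 147 148 148 148 148 147 147 148 148 148 148 148 148 148 148 148 148 148 148 147 147 148 148 147 148 148 148 148 148 148
  148 148 148 148 148 147 144 133 109  77  46  30  25  23  20  18  17  19  19]
 [ 17  17  20  23  29  44  71 104 130 143 147 148 148 148 148 148 148 147 148 148 148 148 147 147 147 148 148 148 148 147 147 148 148 148 148 148 148 148 148 148 147 147 148 148 148 148 148 148 148 147 147 148 148 148 148 148 147 147 148 148 148
  147 147 147 147 148 148 146 137 116  83  50  32  25  22  20  18  18  19  19]]
```

```bash
python3 -m pendant '[{"hand":0.2,"tx":0.003,"ty":0,"tz":-0.015,"wx":0,"wy":0,"wz":0},{"hand":0.2,"tx":0,"ty":0,"tz":-0.02,"wx":0,"wy":0,"wz":0},{"hand":0.2,"tx":0,"ty":0,"tz":-0.02,"wx":0,"wy":0,"wz":0},{"hand":0.2,"tx":0,"ty":0,"tz":-0.015,"wx":0,"wy":0,"wz":0},{"hand":0.2,"tx":0,"ty":0,"tz":0,"wx":0,"wy":0,"wz":0},{"hand":0.2,"tx":0,"ty":0,"tz":0,"wx":0,"wy":0,"wz":0}]'
python3 - <<'E'
from h import *
np.set_printoptions(linewidth=250)
w=shot('wrist','w10');shot('side','s10');g=w['color'].mean(2).astype(int)
T=env.read_state()['tcp_pos']; print(T,w['position'])
a=np.array([np.cos(.17),np.sin(.17),0])
for nm,P in dict(rimfar=[.5495,-.0528,.036]+17*.001*a,rimc=[.5495,-.0528,.036],vbot=[T[0],T[1],T[2]+.0139]+.014*a,top=[T[0],T[1],T[2]+.0749]).items(): print(nm,np.round(proj(w,P),1))
for u in(314,319,324): print(u,g[120:240,u])
E
```

```text
time: 14.95
tcp_pos: [0.5507, -0.0537, 0.0353]
orientation: [-3.13, -0.269, 0.001]
wrist_force: [-0.0, -0.6, -0.1]
finger_gap: 0.303
grip_force: 59.2
[ 0.5512993  -0.05408946  0.03625116] [ 0.61924643 -0.04050929  0.21216805]
rimfar [319.1 208.1]
rimc [319. 234.]
vbot [321.9 217.8]
top [323.3 303.2]
314 [215 216 216 214 215 216 215 216 214 216 215 215 215 213 215 215 214 215 214 215 214 215 215 215 215 214 215 215 216 216 215 214 216 214 215 215 215 214 215 214 215 214 215 213 214 214 214 215 213 205 182 152 139 137 136 134 132 127 127 127 127 126
 125 128 126 127 126 126 126 127 127 126 125 125 126 126 125 126 126 127 126 126 127 125 127 126 126 126 124 124 125 126 124 125 119 106  84  69  66  66  71  75  85  86  86  86  86  86  86  87  86  85  89  87  87  86  88  88  87  88]
319 [214 214 214 215 215 215 214 215 215 215 214 215 215 214 215 213 212 215 215 215 215 215 215 214 214 215 215 215 215 215 215 215 215 214 215 215 214 215 214 213 216 213 214 215 214 215 213 214 214 214 216 214 215 214 212 204 180 146 129 125 127 127
 125 126 126 127 127 125 126 128 125 126 127 126 126 124 127 124 126 126 126 127 126 126 125 126 125 125 126 124 125 124 126 127 119 104  84  72  67  69  78  85  86  86  87  86  87  87  86  87  86  89  87  86  89  86  85  87  87  87]
324 [214 215 215 216 215 215 214 214 215 215 215 214 215 214 215 214 214 215 215 215 215 215 215 215 215 215 214 214 215 216 215 214 215 215 214 215 213 215 215 214 213 213 215 215 214 215 214 215 214 214 215 215 215 215 214 213 203 179 146 128 126 127
 126 126 125 126 127 127 126 127 126 127 125 126 125 125 127 125 126 125 125 125 127 126 125 125 127 126 126 124 126 125 124 124 119 105  86  71  67  66  72  79  85  85  85  87  86  85  87  86  87  87  88  86  86  85  87  88  87  89]
```

```bash
python3 - <<'E'
from h import *
np.set_printoptions(linewidth=250)
w9=load('w9');w=load('w10');s=load('s10')
a=np.array([np.cos(.17),np.sin(.17),0])
l,r=plane(w9,297.3,198,.036),plane(w9,340.7,198,.036);print('chamfer dia',np.linalg.norm(l-r),(l+r)/2)
for v in(178,217.5): print('w9 rim',v,plane(w9,319,v,.036))
print('w10 rim far',plane(w,319.5,214.7,.036),'vial edge',plane(w,320,220.5,.0493),plane(w,320,220.5,.047))
g=w['color'].mean(2).astype(int)
for v in(226,240,280,300): print(v,g[v,270:370])
gs=s['color'].mean(2).astype(int); u,v=map(int,proj(s,[.549,-.053,.045])); print(u,v); print(gs[v-16:v+14,u-14:u+15])
E
```

```text
chamfer dia 0.036629978916866174 [ 0.55043306 -0.05227732  0.036     ]
w9 rim 178 [ 0.56734397 -0.04937717  0.036     ]
w9 rim 217.5 [ 0.53331193 -0.05521799  0.036     ]
w10 rim far [ 0.56211598 -0.05091457  0.036     ] vial edge [ 0.56303471 -0.05100853  0.0493    ] [ 0.5622409 -0.0511568  0.047    ]
226 [65 67 66 65 68 66 67 66 65 66 67 66 67 66 66 67 67 65 66 65 65 62 59 55 53 52 57 62 65 66 68 68 70 73 77 81 83 83 85 86 85 87 85 86 86 88 86 87 85 87 87 86 86 86 86 86 86 86 87 85 84 83 81 77 73 70 68 68 66 62 58 51 51 56 58 60 65 65 65 65 66 66 67
 65 66 65 64 65 64 65 66 66 67 65 67 65 64 63 62 72]
240 [64 66 68 66 65 65 67 65 67 66 65 65 65 63 64 64 64 65 62 57 52 47 47 53 60 67 76 79 82 81 81 84 85 85 86 85 86 87 85 87 88 87 87 87 88 87 87 87 86 88 87 87 87 87 88 87 85 86 86 87 85 85 86 85 86 84 82 84 80 81 79 74 67 58 51 48 48 53 58 63 62 65 64
 63 65 64 64 66 65 65 67 67 64 64 67 66 64 63 66 79]
280 [ 15  15  12  12  17  15  22  44  71  87  90  79  50  27  20  16  15  22  45  68  81  82  82  82  83  82  84  83  86  88  96 104 111 118 122 124 124 125 125 124 125 126 125 125 1
[... 3510 characters left out ...]
117 117 117 120 120 117 123 120 121 122 116 120 120 120 120 119 122 115 119 149 206 228 227 224 229 228]
 [127 124 126 121 128 122 121 120 125 111 124 124 121 120 117 119 119 120 115 121 121 121 148 208 228 227 226 228 228]
 [122 125 129 128 132 128 123 125 126 121 123 119 118 122 122 116 124 124 122 121 119 118 147 204 228 228 227 228 227]
 [126 126 124 124 130 127 128 129 130 128 128 125 128 120 120 121 120 121 121 122 115 118 151 205 227 228 227 226 227]
 [172 159 139 126 125 131 129 129 124 127 132 130 127 132 132 125 127 123 122 125 113 117 153 209 226 227 229 227 228]
 [225 208 168 148 136 139 134 139 125 132 127 130 130 129 132 128 130 128 128 127 119 116 157 209 228 229 228 227 228]]
```

```bash
python3 -m pendant '[{"hand":0.2,"tx":-0.001,"ty":0,"tz":-0.005,"wx":0,"wy":0,"wz":0},{"hand":0.2,"tx":0,"ty":0,"tz":-0.005,"wx":0,"wy":0,"wz":0},{"hand":0.2,"tx":0,"ty":0,"tz":0,"wx":0,"wy":0,"wz":0},{"hand":0.2,"tx":0,"ty":0,"tz":0,"wx":0,"wy":0,"wz":0}]'
python3 - <<'E'
from h import *
np.set_printoptions(linewidth=250)
w=shot('wrist','w11');s=shot('side','s11');g=w['color'].mean(2).astype(int)
print(env.read_state()['tcp_pos'])
for u in range(305,334,7): print(u,g[200:250,u])
for v in(235,245,255,262): print(v,g[v,280:358])
gs=s['color'].mean(2).astype(int); print(gs[202:222,309:338])
E
```

```text
time: 15.45
tcp_pos: [0.5498, -0.0544, 0.0256]
orientation: [-3.13, -0.268, 0.0]
wrist_force: [-0.3, 0.4, 0.2]
finger_gap: 0.304
grip_force: 59.2
[ 0.54995801 -0.05441566  0.02582307]
305 [122 122 122 121 121 121 123 121 121 120 121 120 121 120 121 122 121 122 119 119 114  98  77  68  70  74  75  80  81  80  81  81  80  80  81  81  82  81  82  82  83  81  82  82  84  83  83  82  83  84]
312 [122 122 122 122 121 121 122 123 121 121 120 122 119 121 121 121 122 120 119 118 111  93  80  78  81  83  82  82  82  83  84  83  84  83  84  83  85  83  84  85  84  85  83  84  84  84  83  85  84  84]
319 [121 122 121 122 122 120 121 121 122 122 121 122 121 121 121 121 119 120 121 117 110  93  82  80  84  83  84  84  83  84  84  86  83  82  84  84  85  85  83  84  85  82  85  85  84  83  85  85  85  88]
326 [122 122 122 121 120 121 121 122 121 121 120 120 121 121 122 121 120 121 121 118 110  91  82  79  81  82  82  82  83  84  84  83  81  83  83  82  84  83  82  84  83  83  84  83  81  83  84  84  83  83]
333 [123 121 120 121 121 121 121 121 122 121 121 122 121 121 120 120 120 121 119 117 104  87
[... 2833 characters left out ...]
124 120 120 117 120 122 118 122 117 117 118 123 117 119 121 119 118 116 119 155 207 229 229 228 227 227]
 [128 126 125 127 122 123 127 118 120 122 124 118 120 114 117 124 119 120 119 119 120 119 154 203 226 227 228 227 229]
 [126 124 130 128 125 126 128 123 126 120 118 119 117 117 118 118 120 123 121 119 115 117 149 206 227 227 227 227 228]
 [129 129 126 131 126 129 128 129 127 128 128 126 124 124 123 121 126 122 120 116 118 115 147 203 229 227 229 229 228]
 [171 155 136 128 126 126 128 125 131 123 130 129 130 128 128 127 125 121 122 124 122 113 155 207 226 226 227 227 228]
 [223 210 169 145 140 139 134 129 134 127 129 128 133 127 131 132 128 128 129 128 121 116 157 209 229 228 227 225 229]]
```

```bash
python3 -m pendant '[{"hand":0.2,"tx":0.0004,"ty":0,"tz":-0.002,"wx":0,"wy":0,"wz":0},{"hand":0.2,"tx":0,"ty":0,"tz":-0.002,"wx":0,"wy":0,"wz":0},{"hand":0.2,"tx":0,"ty":0,"tz":-0.002,"wx":0,"wy":0,"wz":0},{"hand":0.2,"tx":0,"ty":0,"tz":0,"wx":0,"wy":0,"wz":0}]'
python3 -m pendant '[{"hand":0.2,"tx":0,"ty":0,"tz":-0.001,"wx":0,"wy":0,"wz":0},{"hand":0.2,"tx":0,"ty":0,"tz":-0.001,"wx":0,"wy":0,"wz":0},{"hand":0.2,"tx":0,"ty":0,"tz":0,"wx":0,"wy":0,"wz":0}]'
```

```text
time: 15.95
tcp_pos: [0.55, -0.0544, 0.0194]
orientation: [-3.13, -0.268, 0.001]
wrist_force: [-0.6, -0.2, -1.2]
finger_gap: 0.302
grip_force: 59.2
time: 16.25
tcp_pos: [0.5502, -0.0544, 0.0176]
orientation: [-3.13, -0.268, 0.0]
wrist_force: [0.5, -0.2, 0.1]
finger_gap: 0.301
grip_force: 59.2
```

```bash
python3 -m pendant '[{"hand":0.2,"tx":0,"ty":0,"tz":-0.001,"wx":0,"wy":0,"wz":0},{"hand":0.2,"tx":0,"ty":0,"tz":-0.001,"wx":0,"wy":0,"wz":0},{"hand":0.2,"tx":0,"ty":0,"tz":-0.001,"wx":0,"wy":0,"wz":0},{"hand":0.2,"tx":0,"ty":0,"tz":0,"wx":0,"wy":0,"wz":0}]'
```

```text
time: 16.65
tcp_pos: [0.5502, -0.0543, 0.0145]
orientation: [-3.13, -0.268, 0.0]
wrist_force: [-0.0, -0.3, 0.2]
finger_gap: 0.299
grip_force: 59.2
```

```bash
python3 -m pendant '[{"hand":0.2,"tx":0,"ty":0,"tz":-0.001,"wx":0,"wy":0,"wz":0},{"hand":0.2,"tx":0,"ty":0,"tz":-0.001,"wx":0,"wy":0,"wz":0},{"hand":0.2,"tx":0,"ty":0,"tz":-0.001,"wx":0,"wy":0,"wz":0},{"hand":0.2,"tx":0,"ty":0,"tz":0,"wx":0,"wy":0,"wz":0}]'
```

```text
time: 17.05
tcp_pos: [0.5501, -0.0543, 0.0115]
orientation: [-3.13, -0.268, 0.0]
wrist_force: [0.6, 0.3, -0.4]
finger_gap: 0.303
grip_force: 59.2
```

```bash
python3 -m pendant '[{"hand":0.2,"tx":0,"ty":0,"tz":-0.001,"wx":0,"wy":0,"wz":0},{"hand":0.2,"tx":0,"ty":0,"tz":-0.001,"wx":0,"wy":0,"wz":0},{"hand":0.2,"tx":0,"ty":0,"tz":-0.001,"wx":0,"wy":0,"wz":0},{"hand":0.2,"tx":0,"ty":0,"tz":0,"wx":0,"wy":0,"wz":0}]'
```

```text
time: 17.45
tcp_pos: [0.5502, -0.0543, 0.0085]
orientation: [-3.13, -0.268, 0.0]
wrist_force: [-0.3, 0.7, -1.1]
finger_gap: 0.297
grip_force: 59.2
```

```bash
python3 -m pendant '[{"hand":0.2,"tx":0,"ty":0,"tz":-0.001,"wx":0,"wy":0,"wz":0},{"hand":0.2,"tx":0,"ty":0,"tz":-0.001,"wx":0,"wy":0,"wz":0},{"hand":0.2,"tx":0,"ty":0,"tz":-0.001,"wx":0,"wy":0,"wz":0},{"hand":0.2,"tx":0,"ty":0,"tz":0,"wx":0,"wy":0,"wz":0}]'
```

```text
time: 17.85
tcp_pos: [0.5501, -0.0543, 0.0055]
orientation: [-3.13, -0.268, 0.0]
wrist_force: [-0.9, -0.2, -0.7]
finger_gap: 0.299
grip_force: 59.2
```

```bash
python3 -m pendant '[{"hand":0.2,"tx":0,"ty":0,"tz":-0.0007,"wx":0,"wy":0,"wz":0},{"hand":0.2,"tx":0,"ty":0,"tz":0,"wx":0,"wy":0,"wz":0}]'
```

```text
time: 18.05
tcp_pos: [0.5502, -0.0544, 0.0049]
orientation: [-3.13, -0.268, 0.0]
wrist_force: [-0.7, -0.4, 0.3]
finger_gap: 0.305
grip_force: 59.2
```

```bash
python3 -m pendant '[{"hand":0.2,"tx":0,"ty":0,"tz":-0.0006,"wx":0,"wy":0,"wz":0},{"hand":0.2,"tx":0,"ty":0,"tz":0,"wx":0,"wy":0,"wz":0}]'
```

```text
time: 18.25
tcp_pos: [0.5502, -0.0543, 0.0043]
orientation: [-3.13, -0.268, 0.0]
wrist_force: [-0.3, -0.3, -0.7]
finger_gap: 0.303
grip_force: 59.2
```

```bash
python3 -m pendant '[{"hand":0.2,"tx":0,"ty":0,"tz":-0.0005,"wx":0,"wy":0,"wz":0},{"hand":0.2,"tx":0,"ty":0,"tz":0,"wx":0,"wy":0,"wz":0},{"hand":0.33,"tx":0,"ty":0,"tz":0,"wx":0,"wy":0,"wz":0},{"hand":0.36,"tx":0,"ty":0,"tz":0,"wx":0,"wy":0,"wz":0},{"hand":0.42,"tx":0,"ty":0,"tz":0,"wx":0,"wy":0,"wz":0},{"hand":0.5,"tx":0,"ty":0,"tz":0,"wx":0,"wy":0,"wz":0},{"hand":0.55,"tx":0,"ty":0,"tz":0,"wx":0,"wy":0,"wz":0},{"hand":0.55,"tx":0,"ty":0,"tz":0,"wx":0,"wy":0,"wz":0},{"hand":0.55,"tx":0,"ty":0,"tz":0,"wx":0,"wy":0,"wz":0}]'
python3 - <<'E'
from h import *
np.set_printoptions(linewidth=250)
w=shot('wrist','w12');s=shot('side','s12');g=w['color'].mean(2).astype(int)
for v in(255,265,275,300): print(v,g[v,275:365])
print(g[180:330,319])
print(np.round(proj(w,[.5495,-.053,.079]),1))
gs=s['color'].mean(2).astype(int); print(gs[182:216,309:338])
E
```

```text
time: 19.15
tcp_pos: [0.5503, -0.0544, 0.0039]
orientation: [3.13, 0.268, 0.0]
wrist_force: [0.6, 0.5, -0.8]
finger_gap: 0.548
grip_force: 0.0
255 [51 52 50 51 50 53 51 52 53 48 46 44 44 40 34 32 38 49 59 64 66 67 66 68 67 67 68 72 73 76 76 78 77 79 79 78 78 79 80 81 82 81 85 84 83 83 83 81 81 80 78 79 80 78 76 77 77 74 74 72 70 70 68 66 66 65 66 65 61 57 50 46 43 45 47 49 50 53 52 51 52 52 50
 53 53 52 52 51 49 44]
265 [52 50 52 52 54 52 53 51 51 51 51 51 49 47 50 56 61 65 69 72 76 79 80 81 78 74 70 67 66 67 65 67 67 68 70 69 70 68 68 67 67 69 69 71 70 70 69 66 66 65 68 68 70 67 68 68 67 66 67 67 67 69 72 77 79 80 77 75 72 69 64 61 54 52 52 53 52 52 53 53 52 53 52
 51 52 52 53 50 45 34]
275 [50 52 51 53 52 52 52 53 51 51 53 52 53 54 60 65 72 69 65 67 67 65 66 66 71 80 83 80 73 67 70 67 71 70 71 72 72 73 74 76 74 77 79 81 81 83 80 78 77 74 74 73 71 69 70 67 68 71 69 69 67 69 72 69 69 67 65 65 67 67 64 67 65 59 54 52 52 52 52 53 52 51 51
 52 53 50 51 50 47 33]
300 [ 52  52  51  50  51  54  55  52  54  54  56  60  74  90  97 101 101 100 101 101  99 102 101 100 100 100 101 102 100  99 1
[... 4205 characters left out ...]
121 122 121 116  86  59  50  44  52  96 144 164 204 230 226 213 170 130 114 154 207 228 229 228 227 229]
 [122 120 124 122 116 122 114  87  60  52  51  60 101 146 160 202 229 225 213 164 123 117 151 205 230 229 227 228 228]
 [117 123 119 121 119 121 118  91  57  49  45  52  93 142 164 204 228 225 208 167 122 112 151 205 227 229 228 226 229]
 [123 119 115 118 125 119 113  86  54  45  46  51  88 142 162 205 226 223 211 162 121 113 152 206 228 230 227 228 229]
 [121 121 120 115 118 117 112  87  59  50  51  52  89 144 170 208 228 220 194 153 124 116 154 202 229 229 229 230 227]
 [120 119 125 119 118 120 113 102  94  86  75  66 102 157 180 200 207 187 153 128 118 119 151 202 228 227 228 227 230]]
```

```bash
python3 -m pendant '[{"hand":0.6,"tx":0,"ty":0,"tz":0.005,"wx":0,"wy":0,"wz":0},{"hand":0.6,"tx":0,"ty":0,"tz":0.015,"wx":0,"wy":0,"wz":0},{"hand":0.6,"tx":0,"ty":0,"tz":0.03,"wx":0,"wy":0,"wz":0},{"hand":0.6,"tx":0,"ty":0,"tz":0.04,"wx":0,"wy":0,"wz":0},{"hand":0.6,"tx":0,"ty":0,"tz":0.03,"wx":0,"wy":0,"wz":0},{"hand":0.3,"tx":-0.04,"ty":-0.007,"tz":0,"wx":0,"wy":0,"wz":0},{"hand":0,"tx":-0.04,"ty":-0.007,"tz":0,"wx":0,"wy":0,"wz":0},{"hand":0,"tx":-0.04,"ty":-0.007,"tz":0,"wx":0,"wy":0,"wz":0},{"hand":0,"tx":-0.02,"ty":-0.0035,"tz":0,"wx":0,"wy":0,"wz":0},{"hand":0,"tx":0,"ty":0,"tz":0,"wx":0,"wy":0,"wz":0}]'
python3 - <<'E'
from h import *
np.set_printoptions(linewidth=250)
t=shot('top','t13');s=shot('side','s13')
S=np.array([.5489,-.0535,0])
for n,im in(('t',t),('s',s)):
    g=im['color'].mean(2).astype(int)
    print(n,np.round(proj(im,S+[0,0,.079]),1),np.round(proj(im,S+[0,0,.036]),1))
    u,v=map(int,np.round(proj(im,S+[0,0,.06]))); print(u-13,v-14); print(g[v-14:v+16,u-13:u+14])
E
```

```text
time: 20.25
tcp_pos: [0.4084, -0.079, 0.125]
orientation: [3.13, 0.266, 0.001]
wrist_force: [0.4, -0.4, -0.1]
finger_gap: -0.0
grip_force: 0.0
t [342.1 200.9] [341.  203.9]
329 188
[[229 223 225 210 194 189 165 164 163 157 157 151 149 150 151 151 151 151 150 151 151 150 163 173 163 149 131]
 [188 175 164 163 157 156 151 148 150 151 151 151 151 150 151 150 150 151 151 150 150 148 162 168 144 127 128]
 [159 155 149 150 150 151 151 151 151 150 151 151 151 151 151 150 151 150 151 151 150 150 155 167 152 117 119]
 [151 151 151 151 150 151 151 151 151 151 150 151 150 150 150 150 150 156 169 181 193 200 197 215 207 119 105]
 [151 151 151 151 151 151 150 151 151 151 151 151 157 169 176 189 201 201 203 206 208 210 207 226 222 144 100]
 [150 150 150 151 150 150 150 157 169 176 189 202 203 205 206 209 211 211 211 210 210 210 199 219 224 152 100]
 [150 150 156 170 177 190 203 203 205 207 209 212 212 212 212 212 212 211 211 210 210 210 207 217 232 205 101]
 [183 196 204 206 207 210 213 212 212 212 212 212 212 217 219 211 211 211 211 211 211 210 206 203 227 215 100]
 [209 212 213 213 213 213 213 2
[... 5080 characters left out ...]
 199 211 227 236 236 236 236 235]
 [196 206 206 209 210 202 190 199 219 230 234 237 239 237 232 223 210 187 190 203 208 226 236 236 237 238 236]
 [205 206 207 206 208 208 204 208 218 225 232 234 232 233 227 219 204 200 200 203 207 226 237 236 236 235 237]
 [198 207 202 209 209 205 205 206 209 207 215 216 220 218 213 208 205 204 206 201 206 226 236 234 235 236 237]
 [174 180 184 193 198 199 203 207 207 202 210 208 212 201 204 209 206 208 209 206 207 227 233 234 237 236 236]
 [134 140 147 152 163 172 182 184 190 197 199 201 204 209 205 208 204 205 204 199 196 222 235 236 235 234 235]
 [126 126 133 131 137 139 145 143 148 160 177 178 184 195 198 199 208 204 202 182 183 220 233 233 236 236 237]]
```

Vial cap top measured at (342.6,200.6) top / (323.1,198.2) side versus (342.1,200.9)/(323.6,198.0) expected for a seated upright vial. It is seated. Now closing the drawer.

```bash
python3 -m pendant '[{"hand":0,"tx":0,"ty":0,"tz":-0.04,"wx":0,"wy":0,"wz":0},{"hand":0,"tx":0,"ty":0,"tz":-0.04,"wx":0,"wy":0,"wz":0},{"hand":0,"tx":0,"ty":0,"tz":-0.025,"wx":0,"wy":0,"wz":0},{"hand":0,"tx":0.02,"ty":0.0035,"tz":0,"wx":0,"wy":0,"wz":0},{"hand":0,"tx":0.02,"ty":0.0035,"tz":0,"wx":0,"wy":0,"wz":0},{"hand":0,"tx":0.01,"ty":0.0017,"tz":0,"wx":0,"wy":0,"wz":0},{"hand":0,"tx":0.01,"ty":0.0017,"tz":0,"wx":0,"wy":0,"wz":0},{"hand":0,"tx":0.005,"ty":0.0009,"tz":0,"wx":0,"wy":0,"wz":0},{"hand":0,"tx":0,"ty":0,"tz":0,"wx":0,"wy":0,"wz":0}]'
```

```text
time: 21.25
tcp_pos: [0.4756, -0.0675, 0.019]
orientation: [3.13, 0.268, 0.0]
wrist_force: [-0.9, -0.4, 0.2]
finger_gap: 0.001
grip_force: 0.0
```

```bash
python3 -m pendant '[{"hand":0,"tx":0.002,"ty":0.0003,"tz":0,"wx":0,"wy":0,"wz":0},{"hand":0,"tx":0.002,"ty":0.0004,"tz":0,"wx":0,"wy":0,"wz":0},{"hand":0,"tx":0.002,"ty":0.0003,"tz":0,"wx":0,"wy":0,"wz":0},{"hand":0,"tx":0.002,"ty":0.0004,"tz":0,"wx":0,"wy":0,"wz":0},{"hand":0,"tx":0.002,"ty":0.0003,"tz":0,"wx":0,"wy":0,"wz":0},{"hand":0,"tx":0.003,"ty":0.0006,"tz":0,"wx":0,"wy":0,"wz":0},{"hand":0,"tx":0.004,"ty":0.0007,"tz":0,"wx":0,"wy":0,"wz":0},{"hand":0,"tx":0.004,"ty":0.0007,"tz":0,"wx":0,"wy":0,"wz":0},{"hand":0,"tx":0.002,"ty":0.0003,"tz":0,"wx":0,"wy":0,"wz":0},{"hand":0,"tx":0,"ty":0,"tz":0,"wx":0,"wy":0,"wz":0}]'
```

```text
time: 22.25
tcp_pos: [0.4985, -0.0634, 0.0188]
orientation: [-3.13, -0.268, -0.0]
wrist_force: [-2.7, 0.6, 1.7]
finger_gap: -0.0
grip_force: 1.0
```

Contact at about 2 N, and the drawer follows. Next, 44 mm more, to about 0.543.

```bash
python3 -m pendant '[{"hand":0,"tx":0.003,"ty":0.0005,"tz":0,"wx":0,"wy":0,"wz":0},{"hand":0,"tx":0.005,"ty":0.0009,"tz":0,"wx":0,"wy":0,"wz":0},{"hand":0,"tx":0.006,"ty":0.001,"tz":0,"wx":0,"wy":0,"wz":0},{"hand":0,"tx":0.006,"ty":0.001,"tz":0,"wx":0,"wy":0,"wz":0},{"hand":0,"tx":0.006,"ty":0.001,"tz":0,"wx":0,"wy":0,"wz":0},{"hand":0,"tx":0.006,"ty":0.001,"tz":0,"wx":0,"wy":0,"wz":0},{"hand":0,"tx":0.005,"ty":0.0009,"tz":0,"wx":0,"wy":0,"wz":0},{"hand":0,"tx":0.004,"ty":0.0007,"tz":0,"wx":0,"wy":0,"wz":0},{"hand":0,"tx":0.003,"ty":0.0005,"tz":0,"wx":0,"wy":0,"wz":0},{"hand":0,"tx":0,"ty":0,"tz":0,"wx":0,"wy":0,"wz":0}]'
```

```text
time: 23.25
tcp_pos: [0.5426, -0.0557, 0.0187]
orientation: [-3.13, -0.268, 0.001]
wrist_force: [-5.1, 2.5, 2.0]
finger_gap: 0.004
grip_force: 1.9
```

```bash
python3 -m pendant '[{"hand":0,"tx":0.002,"ty":0.0003,"tz":0,"wx":0,"wy":0,"wz":0},{"hand":0,"tx":0.003,"ty":0.0005,"tz":0,"wx":0,"wy":0,"wz":0},{"hand":0,"tx":0.003,"ty":0.0005,"tz":0,"wx":0,"wy":0,"wz":0},{"hand":0,"tx":0.002,"ty":0.0004,"tz":0,"wx":0,"wy":0,"wz":0},{"hand":0,"tx":0.001,"ty":0.0002,"tz":0,"wx":0,"wy":0,"wz":0},{"hand":0,"tx":0,"ty":0,"tz":0,"wx":0,"wy":0,"wz":0}]'
```

```text
time: 23.85
tcp_pos: [0.5531, -0.0539, 0.0187]
orientation: [-3.13, -0.268, 0.001]
wrist_force: [-5.2, 2.4, 0.8]
finger_gap: 0.003
grip_force: 2.1
```

```bash
python3 -m pendant '[{"hand":0,"tx":0.002,"ty":0.0003,"tz":0,"wx":0,"wy":0,"wz":0},{"hand":0,"tx":0.002,"ty":0.0003,"tz":0,"wx":0,"wy":0,"wz":0},{"hand":0,"tx":0.001,"ty":0.0001,"tz":0,"wx":0,"wy":0,"wz":0},{"hand":0,"tx":0,"ty":0,"tz":0,"wx":0,"wy":0,"wz":0}]'
```

```text
time: 24.25
tcp_pos: [0.558, -0.0532, 0.0187]
orientation: [-3.13, -0.268, 0.001]
wrist_force: [-5.3, 2.3, 1.1]
finger_gap: -0.002
grip_force: 2.2
```

```bash
python3 -m pendant '[{"hand":0,"tx":0.0005,"ty":0.0001,"tz":0,"wx":0,"wy":0,"wz":0},{"hand":0,"tx":0.0005,"ty":0,"tz":0,"wx":0,"wy":0,"wz":0},{"hand":0,"tx":0,"ty":0,"tz":0,"wx":0,"wy":0,"wz":0}]'
```

```text
time: 24.55
tcp_pos: [0.5584, -0.0531, 0.0186]
orientation: [-3.13, -0.268, 0.003]
wrist_force: [-6.9, 2.6, 2.8]
finger_gap: 0.003
grip_force: 3.7
```

```bash
python3 -m pendant '[{"hand":0,"tx":0.0005,"ty":0.0001,"tz":0,"wx":0,"wy":0,"wz":0},{"hand":0,"tx":0,"ty":0,"tz":0,"wx":0,"wy":0,"wz":0}]'
```

```text
time: 24.75
tcp_pos: [0.5585, -0.053, 0.0186]
orientation: [-3.129, -0.268, 0.005]
wrist_force: [-11.6, 1.8, 6.0]
finger_gap: -0.001
grip_force: 5.1
```

```bash
python3 -m pendant '[{"hand":0,"tx":0.0004,"ty":0.0001,"tz":0,"wx":0,"wy":0,"wz":0},{"hand":0,"tx":0,"ty":0,"tz":0,"wx":0,"wy":0,"wz":0}]'
```

```text
time: 24.95
tcp_pos: [0.5585, -0.053, 0.0187]
orientation: [-3.129, -0.268, 0.006]
wrist_force: [-13.0, 1.6, 7.3]
finger_gap: 0.004
grip_force: 6.2
```

```bash
python3 -m pendant '[{"hand":0,"tx":0.0002,"ty":0,"tz":0,"wx":0,"wy":0,"wz":0},{"hand":0,"tx":0,"ty":0,"tz":0,"wx":0,"wy":0,"wz":0}]'
```

```text
time: 25.15
tcp_pos: [0.5585, -0.053, 0.0186]
orientation: [-3.129, -0.268, 0.007]
wrist_force: [-13.9, 0.5, 8.4]
finger_gap: -0.001
grip_force: 6.7
```

```bash
python3 -m pendant '[{"hand":0,"tx":-0.001,"ty":-0.0002,"tz":0,"wx":0,"wy":0,"wz":0},{"hand":0,"tx":-0.002,"ty":-0.0003,"tz":0,"wx":0,"wy":0,"wz":0},{"hand":0,"tx":-0.002,"ty":-0.0003,"tz":0,"wx":0,"wy":0,"wz":0},{"hand":0,"tx":-0.002,"ty":-0.0003,"tz":0,"wx":0,"wy":0,"wz":0},{"hand":0,"tx":-0.002,"ty":-0.0003,"tz":0,"wx":0,"wy":0,"wz":0},{"hand":0,"tx":-0.002,"ty":-0.0003,"tz":0,"wx":0,"wy":0,"wz":0},{"hand":0,"tx":-0.002,"ty":-0.0003,"tz":0,"wx":0,"wy":0,"wz":0},{"hand":0,"tx":0,"ty":0,"tz":0,"wx":0,"wy":0,"wz":0},{"hand":0,"tx":0,"ty":0,"tz":0,"wx":0,"wy":0,"wz":0}]'
```

```text
time: 26.05
tcp_pos: [0.5475, -0.0552, 0.019]
orientation: [3.13, 0.267, 0.001]
wrist_force: [-0.4, -0.3, 0.6]
finger_gap: -0.003
grip_force: 0.0
```

Force is zero after backing off 11 mm, so the latch holds. Backing away and comparing with the first picture.

```bash
python3 -m pendant '[{"hand":0,"tx":-0.02,"ty":-0.0035,"tz":0,"wx":0,"wy":0,"wz":0},{"hand":0,"tx":-0.04,"ty":-0.007,"tz":0,"wx":0,"wy":0,"wz":0},{"hand":0,"tx":-0.04,"ty":-0.007,"tz":0,"wx":0,"wy":0,"wz":0},{"hand":0,"tx":-0.04,"ty":-0.007,"tz":0.02,"wx":0,"wy":0,"wz":0},{"hand":0,"tx":0,"ty":0,"tz":0.03,"wx":0,"wy":0,"wz":0},{"hand":0,"tx":0,"ty":0,"tz":0,"wx":0,"wy":0,"wz":0},{"hand":0,"tx":0,"ty":0,"tz":0,"wx":0,"wy":0,"wz":0},{"hand":0,"tx":0,"ty":0,"tz":0,"wx":0,"wy":0,"wz":0}]'
python3 - <<'E'
from h import *
np.set_printoptions(linewidth=200)
a=load('t0')['color'].mean(2).astype(int);b=shot('top','t20')['color'].mean(2).astype(int)
for u in(330,342,350): print(a[184:206,u]);print(b[184:206,u])
c=load('s0')['color'].mean(2).astype(int);d=shot('side','s20')['color'].mean(2).astype(int)
print(np.abs(c-d)[180:235,290:330].max(), np.abs(c-d)[180:235,290:330].mean())
E
```

```text
time: 26.85
tcp_pos: [0.4074, -0.0796, 0.0684]
orientation: [-3.13, -0.268, 0.001]
wrist_force: [-0.0, 1.3, 0.9]
finger_gap: 0.002
grip_force: 0.0
[255 255 255 255 223 223 255 255 255 255 255 255 229 179 161 161 160 139 105  94  95  93]
[255 255 255 255 225 226 255 255 255 255 255 255 231 181 164 163 163 142 107  97  97  96]
[255 241 206 197 255 255 255 255 255 255 200 163 162 161 160 128 100  95  95  95  93  93]
[255 243 208 199 255 255 255 255 255 255 202 165 164 163 162 131 102  99  98  97  97  95]
[207 174 255 255 255 255 255 255 222 174 162 161 160 140 106  95  95  95  93  93  92  92]
[210 177 255 255 255 255 255 255 224 177 164 163 162 142 108  98  98  97  97  95  95  94]
20 1.94
```

The drawer sits exactly where it was at the start, latched, and the arm is clear of everything.

```bash
python3 -c "
from station import env
print(env.sign_off())"
```

```text
the job is handed in; nothing more can be done
None
```

The vial was seated upright in the reader and the drawer is latched shut with the arm clear; pushes on the drawer read at most about 16 N at the wrist, and I handed the job in at about 27 s without getting a pass/fail result back.

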